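Fit fresh filters in the nail-dust extractor

ROBOT

A 6-joint arm with a two-finger parallel gripper is mounted at the origin on the work surface. World frame = base frame: x ahead of the robot, y to its left, z up, the work surface at z = 0. Lengths are in mm, angles in rad, forces in N, time in s.
With the tool pointing down it reaches from about 350 to 875 mm from the base axis. Payload 4.2 kg.
Tool frame: the origin (TCP) lies on the mounting face of the last link; the fingertips stand 173 mm ahead of it and the grasp point (between the pads) lies grip_point_offset ahead of it (grip_point_offset is the distance from the TCP to the grasp point, in mm); z points along the fingers, y is the line along which they close (so a half turn about z gives the same grasp; the last joint's range is limited). The gripper opens to 85 mm and grips with 20 to 120 N. Pads are 22 mm wide; open, the fingers measure 114 mm over their backs; the gripper's body (76 mm by 85 mm) begins 54 mm behind the grasp point. The pads swing forward as they close: fully open they stand 13 mm farther back than shut.
Start: joints at [-0.956, 0.385, 0.008, 0, -1.194, -0.259], TCP at [217.727, -585.828, 404.712] pointing down, gripper open.
Joint ranges: [-3.14, 3.14], [-1.21, 2.06], [-1.07, 1.41], [-3.16, 2.05], [-2.99, -0.16], [-3.1, 3.1]. Speed limits (rad/s): [2.79, 2.79, 3.14, 3.14, 3.14, 3.14].

INTERFACE

Orientations are given as a unit quaternion [x, y, z, w].
In Python, from bench import read_state, get_image, job_done, recognise, place_of, grip_point_offset gives the robot as it stands. The module is installed in compiled form; this text tells all that it offers.
- The arm moves only by the tool carry_out, never from a script. Its arguments are lists of equal length, an entry for each row: "slide": the shift along the tool's x, y, z in m, a list of three; "roll": the turn about the tool's z in degrees; "claw": the finger opening in m, from 0 to 0.0854. A call has 1 to 8 rows; each row is the pose to reach, as a shift and turn from the pose commanded when the call began, along the tool's axes at that moment; what a row does not reach only later rows make up. A row lasts 1/8 s, in which the tool goes at most 62.5 mm and 10.7 degrees, less where a joint would pass 70% of its speed; a pose out of reach is approached as far as the arm can. A call with a gripper value outside its range is refused whole. The fingers move at their own pace and stop on an object; the grip force is fixed at half the most. Time passes only in rows, so rows that repeat a pose let the fingers close. It gives the time, the measured TCP pose, the force, the opening and the grip force at its end, in the units of the state.
- read_state(): the state, without advancing time (a new reading comes with each control period).
- get_image(name): name is "side" or "top" or "wrist"; returns a dict with "img" (480x640x3 uint8, red, green, blue), "z_map" (480x640 float32, mm along the optical axis (not along the pixel's ray), 0 where there is no reading), "mtx" (3x3 intrinsics, pixels), "world_from_camera" (4x4, takes a point from camera to world coordinates); the wrist camera has in their place "T_tool_cam" (4x4, takes a point from camera to tool coordinates, whose origin is the TCP and whose axes are the flange's). Camera axes: x right, y up, looking along -z (the intrinsics and any distortion apply to the point x, -y, -z); pixel columns grow to the right and rows downward; lengths in mm; the calibration is good to about 2 mm. A picture is of the moment at which its call begins: read the wrist's pose just before it.
- job_done(): hands the job in; it is judged then, once.
Trained networks look in a picture, given as the dict that the camera call returned (one of the last four; its "shot" number tells which), for a name from the list of things; names that differ only in an ending like _2 or _b are one class to them, and where a whole thing is asked for, a point or a joint stands for the part that bears it (a point fixed in the world has none). Each returns a list of dicts, best first, with "conf" (0 to 1); they miss things now and then, are a little off and sometimes report something else, mostly with a low value. They report only what shows in the picture. A call takes as long as a camera call.
- recognise(picture, thing): "at" ([column, row] in pixels, amid what is visible of it).
- place_of(picture, thing): "at" ([column, row] in pixels: a listed point, or the origin of a listed thing).
The state is a dict: "clock": time; "joints": joint angles; "joint_vel": joint speeds; "joint_efforts": joint torques, N m; "position": TCP position; "ee_rot": TCP orientation; "contact_force": force on the tool from outside, world axes, zero at the start; "wrist_torque": the same for the moment, N m; "gripper_width": finger opening in mm; "grasp_force": force on a finger pad.
Only numpy, scipy, OpenCV 4.12 (cv2) and the standard library are available. Lean on these libraries where they do the work, as an engineer would, in place of code of your own. Each camera call takes 0.05 s, during which the arm holds its last target. There are 200 camera calls.

TASK

Put the fresh blue filter cassettes into the dust extractor: loosen the clamp knob about a quarter turn anticlockwise and swing the lamp aside towards the robot, well clear, stack every cassette lying on the desk flat and square between the aluminium guides, then put the retaining rod down through their slots and feel along the hidden rail inside for its hole until the rod is fully home. Then swing the lamp back so that its arm stands midway between the two red lines, and turn the clamp knob tight again. Do not knock over the bottles or the jar.

Things in the scene. Friction and masses are not known exactly. Their poses are not given: they have to be found in the camera images.
- extractor: White desktop dust extractor, fixed: housing 200 (x) x 320 (y) x 80 mm tall, origin under its centre on the desk, z up, turned a little about z. A lamp post stands on its deck at x = 30, y = 115 mm, with a dial disc 124 mm across at z = 186 to 192
- cradle (a point): centre of the cassette space on the flat deck (z = 80 mm; axes as the extractor's, whose x = 0, y = -65 it is). Four corner guides, 65 mm tall, 5 mm thick, leave 69 (x) x 135 mm (y) between them, and are open at the middle of each side (29 mm along x, 95 mm along y) for the fingers. In the deck is a slot 18 (x) x 80 mm (y) with the same centre
- rail (a point): 30 mm straight below the cradle point: on the level top (z = 50) of the steel keeper rail, out of sight below the slot, 12 mm thick, longer than the slot. ONE square hole 16 x 16 mm goes through it, on the slot's centre line (x = 0 here), anywhere from y = -22 to +22 mm of this point; below it is open to the desk
- knob (a joint): clamp knob on top of the lamp post, turning about the post's vertical axis: 0 = tight against its stop, grows anticlockwise seen from above (loosening), up to 1.7; loose from 1.0, tight below 0.2; it needs about 0.06 N m
- knob_bar (a point): the knob's black grip bar, 15 mm thick (its y) x 54 mm long (its x) x 34 mm tall, z 253.5 to 287.5; the point is on the axis at z = 274; below the bar is a disc 48 mm across and the lamp's sleeve 42 mm across, top at z = 242
- lamp (a joint): swing of the lamp about the post: 0 = arm along the extractor's -y, lamp above the cassette space; grows clockwise seen from above, that is out towards the robot (at 1.57 the arm points along the extractor's -x); range -0.7 to 2.2; well clear of the cassette space from 1.2; stays where it is left (friction 0.12 N m)
- lamp_peg (a point): middle of the lamp's upright black steering peg, 18 mm in diameter, z 234 to 270, 190 mm from the post axis along the lamp's own -y; the point is at z = 252. The lamp head is a flat white panel 75 mm wide, from 95 to 230 mm from the axis, z 215 to 234; the arm is 16 mm wide, z 218 to 232
- mark: working mark on the dial: two red lines 32 mm apart, 30 mm long; origin on the desk on the post axis; its -y points along the middle between the lines, where the lamp's arm (the lamp's -y) must point; it does not move, and lies within 0.3 rad of lamp joint value 0
- cassette1_center (a point): blue filter cassette with white pleats (two or three are there; an absent one gives None), all alike, 64 (its x) x 130 (its y) x 20 mm (z), 0.14 kg, with a slot 22 (x) x 84 mm (y) right through the middle; the point is its centre, 10 mm above its underside; either way round will do
- cassette2_center (a point): blue filter cassette with white pleats (two or three are there; an absent one gives None), all alike, 64 (its x) x 130 (its y) x 20 mm (z), 0.14 kg, with a slot 22 (x) x 84 mm (y) right through the middle; the point is its centre, 10 mm above its underside; either way round will do
- cassette3_center (a point): blue filter cassette with white pleats (two or three are there; an absent one gives None), all alike, 64 (its x) x 130 (its y) x 20 mm (z), 0.14 kg, with a slot 22 (x) x 84 mm (y) right through the middle; the point is its centre, 10 mm above its underside; either way round will do
- rod_handle (a point): retaining rod, 0.11 kg, upright in a clear stand: the point is the centre of its square orange handle, 22 x 22 x 42 mm. Below the handle a steel collar 34 mm across, 6 mm thick, its underside 27 mm below this point, then the shank, 10 mm in diameter, its tip 137 mm below this point. When fully home the collar rests on the top cassette, the tip well through the keeper rail
- rod_tip (a point): the tip of the rod's shank (tapered over its last 4 mm)
- stand: clear plastic stand for the rod, fixed: 52 x 52 x 124 mm tall on a grey foot 86 mm square; origin under its centre; socket 18 mm square, open at the top
- remover: glass bottle with a red cap, 52 mm across, 125 mm tall; stands to the right
- cleanser: blue bottle with a white cap, 44 mm across, 140 mm tall; stands to the left
- cream: low blue jar with a steel lid, 68 mm across, 55 mm tall; to the left

How it is judged (in metres and radians):
On the way, in this order (a step that is already met when the one before it is completed fails the run):
1. the clamp knob is loosened (value of joint knob above 1 rad), for 0.2 s.
2. the lamp is swung well clear with the clamp loose (value of joint lamp above 1.2 rad and value of joint knob above 0.9 rad), for 0.2 s.
3. every cassette lies flat and square between the guides (x of cassette1_center in the frame of extractor between -0.006 and 0.006 m and y of cassette1_center in the frame of extractor between -0.071 and -0.059 m and z of cassette1_center in the frame of extractor between 0.085 and 0.134 m and angle between each of cassette1_center, cassette2_center, cassette3_center's own z axis and vertical below 0.06 rad and angle between the y axis of each of cassette1_center, cassette2_center, cassette3_center and the y axis of extractor, either way round below 0.1 rad and x of cassette2_center in the frame of extractor between -0.006 and 0.006 m and y of cassette2_center in the frame of extractor between -0.071 and -0.059 m and z of cassette2_center in the frame of extractor between 0.085 and 0.134 m and x of cassette3_center in the frame of extractor between -0.006 and 0.006 m and y of cassette3_center in the frame of extractor between -0.071 and -0.059 m and z of cassette3_center in the frame of extractor between 0.085 and 0.134 m), for 0.3 s.
4. the rod is fully home through the cassettes and the hidden hole (all of step 3 and z of rod_tip in the frame of extractor below 0.034 m and angle between rod_handle's own z axis and vertical below 0.12 rad and x of rod_tip in the frame of extractor between -0.012 and 0.012 m and y of rod_tip in the frame of extractor between -0.107 and -0.023 m), for 0.3 s.
5. the lamp stands at the mark again, clamp still loose (angle between the y axis of lamp_peg and the y axis of mark, either way round below 0.08 rad and value of joint knob above 0.9 rad), for 0.2 s.
6. the clamp knob is tight with the lamp at the mark (angle between the y axis of lamp_peg and the y axis of mark, either way round below 0.08 rad and value of joint knob below 0.2 rad), for 0.2 s.
At the end, for the whole second after the job is handed in: All cassettes present are stacked between the guides (6 mm, level to 0.06, square to 0.1 rad); the rod is upright (0.12 rad) through the hole, its tip 16 mm or more below the hidden rail's top; the lamp is at rest within 0.08 rad of the middle of the red lines; the knob is below 0.2 rad (all of step 4 and all of step 6 and velocity of joint lamp between -0.05 and 0.05 rad/s); the robot touches nothing.
It fails at once if the remover is knocked over (angle between remover's own z axis and vertical above 0.5 rad).
It fails at once if the cleanser is knocked over (angle between cleanser's own z axis and vertical above 0.5 rad).
It fails at once if the cream is knocked over (angle between cream's own z axis and vertical above 0.5 rad).
Of cassette1, cassette2, cassette3 only 2 to 3 are there at a start; the rules pass over those that are not, and their reading is None.
At some moment in a run one of cassette1, cassette2, cassette3 may be knocked a few centimetres aside while the robot is not near it.
It also fails if it takes over 210 s, if anything falls off the work surface, if the arm or the gripper's body presses on something with over 40 N, if the wrist force passes 120 N, or if a joint passes its speed limit or range.

## Working session

There is one attempt and no reset: what is moved stays moved. The work goes in short steps, Python scripts to look and compute and a tool call to move; the robot and the scene stay as the last step left them, time stands still between calls to the robot, and variables do not carry over. Pictures are saved under pics/ and viewed, at most 14 in all, crops included, and the job is handed in when it is done.

Besides the shell and the picture viewer there is one more tool, called after ">>>" as name(argument=value, ...), one argument or row to a line, values as JSON. carry_out: Moves the arm, as the interface text tells. Its arguments: {"type":"object","properties":{"slide":{"type":"array"},"roll":{"type":"array"},"claw":{"type":"array"}},"required":["slide","roll","claw"]}

```bash
mkdir -p pics
cat > h.py <<'E'
import numpy as np, cv2
from scipy.spatial.transform import Rotation as R
from bench import *
def Tt():
    s=read_state(); T=np.eye(4); T[:3,:3]=R.from_quat(s["ee_rot"]).as_matrix(); T[:3,3]=s["position"]; return T
def shot(n):
    T=Tt(); p=get_image(n); p["W"]=T@np.array(p["T_tool_cam"]) if n=="wrist" else np.array(p["world_from_camera"]); return p
def ray(p,uv):
    K=np.array(p["mtx"]); d=np.array([(uv[0]-K[0,2])/K[0,0],-(uv[1]-K[1,2])/K[1,1],-1.]); return p["W"][:3,3],p["W"][:3,:3]@d
def atz(p,uv,z):
    o,d=ray(p,uv); return o+d*(z-o[2])/d[2]
def dep(p,uv):
    o,d=ray(p,uv); return o+d*p["z_map"][int(round(uv[1])),int(round(uv[0]))]
def cloud(p):
    K=np.array(p["mtx"]);v,u=np.mgrid[:480,:640]; z=p["z_map"]
    c=np.stack([(u-K[0,2])/K[0,0]*z,-(v-K[1,2])/K[1,1]*z,-z],-1); return c@p["W"][:3,:3].T+p["W"][:3,3]
def proj(p,X):
    K=np.array(p["mtx"]);c=np.linalg.inv(p["W"])@np.append(X,1); return [K[0,0]*c[0]/-c[2]+K[0,2],-K[1,1]*c[1]/-c[2]+K[1,2]]
def save(p,n): cv2.imwrite("pics/"+n,p["img"][:,:,::-1])
np.set_printoptions(precision=1,suppress=True)
E
cat > a.py <<'E'
from h import *
print("gpo",grip_point_offset, read_state())
for n in ["top","side"]:
    p=shot(n); save(p,n+"0.png"); print(n,p["mtx"],p["W"],[k for k in p])
    for t in ["extractor","cradle","knob_bar","lamp_peg","mark","cassette1_center","rod_handle","stand","remover","cleanser","cream"]:
        try:
            for r in place_of(p,t)[:4]:
                a=r["at"]; print(t,round(r["conf"],2),np.array(a),dep(p,a) if 0<=a[0]<639 and 0<=a[1]<479 else None)
        except Exception as e: print(t,e)
E
python3 a.py
```

```text
gpo 154.70000000000002 {'clock': 0.0, 'joints': array([-1. ,  0.4,  0. , -0. , -1.2, -0.3]), 'joint_vel': array([-0.,  0., -0., -0.,  0., -0.]), 'joint_efforts': array([  0. , -39.2,  18.8,   4.2,  -0. ,   0. ]), 'position': array([ 217.7, -585.6,  403.6]), 'ee_rot': array([-0.2,  1. ,  0. , -0. ]), 'contact_force': array([-0.3,  0.4,  0. ]), 'wrist_torque': array([ 0. ,  0. , -0.1]), 'grasp_force': 0.0, 'gripper_width': 85.55666123108401}
top [[454.4   0.  323.8]
 [  0.  454.4 236. ]
 [  0.    0.    1. ]] [[  -0.     1.    -0.2  331.8]
 [  -1.    -0.    -0.   -25.1]
 [  -0.     0.2    1.  1180.4]
 [   0.     0.     0.     1. ]] ['img', 'z_map', 'mtx', 'world_from_camera', 'shot', 'W']
extractor 0.75 [290.4 209.1] [578.9  64.2  78.9]
extractor 0.7 [140.8 247.8] [495.6 446.8  45.4]
cradle 0.6 [316.8 200.4] [599.8  -1.7  77. ]
knob_bar 0.84 [224.7 163.3] [630.6 180.4 289.7]
lamp_peg 0.89 [314.6 155.9] [647.9  -3.1 271.5]
lamp_peg 0.15 [334.1 267.4] [423.  -39.1 172.3]
mark 0.21 [311.9 204.9] [605.4  13.1   5.2]
cassette1_center 0.57 [476.8 259. ] [ 451.2 -410.9    6.4]
rod_handle 0.51 
[... 392 characters left out ...]
ra', 'shot', 'W']
extractor 0.6 [265.9 316.4] [567.  135.9  80.9]
cradle 0.85 [274.5 273. ] [605.9 -23.7  53.9]
knob_bar 0.8 [212.8 253.7] [631.3 189.8 286.9]
knob_bar 0.53 [275.8 273.2] [564.1  68.4 146.2]
lamp_peg 0.59 [245.9 204.3] [648.4  -1.2 264.5]
lamp_peg 0.25 [325.4 190.7] [ 591.2 -467.    20. ]
lamp_peg 0.21 [348.5 247.1] [426.6 -29.4 170.1]
cassette1_center 0.88 [361.9 208.6] [ 462.  -419.7    4.6]
cassette1_center 0.71 [330. 443.] [371.7 353.7  52. ]
rod_handle 0.6 [347.2 246.7] [429.5 -29.5 170.5]
stand 0.62 [347.  295.6] [421.9 -15.6  32.3]
remover 0.72 [323.5 191. ] [ 596.8 -464.    19.8]
cream 0.68 [331.2 442.2] [369.5 354.3  57. ]
cream 0.18 [247.6 205.4] [645.   -1.7 261.9]
```

View pics/top0.png

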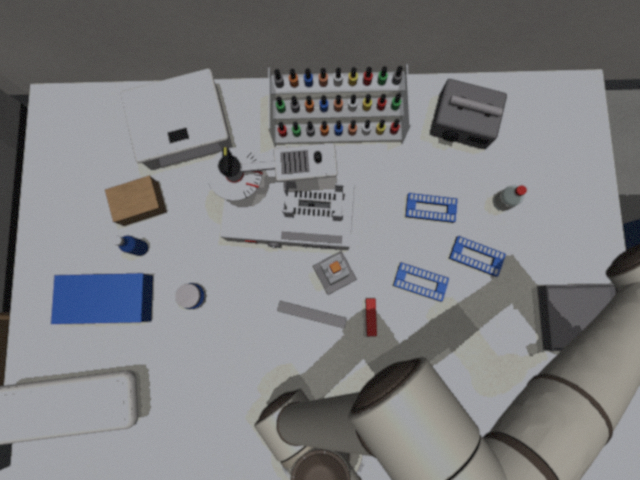

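View pics/side0.png

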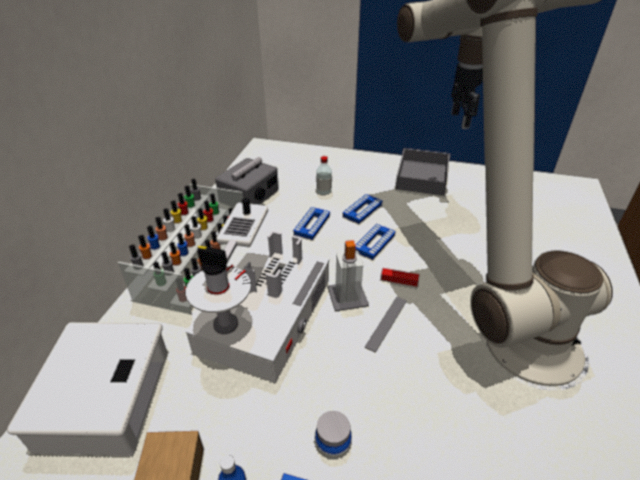

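The top view shows the extractor centred near (290,200), with the lamp over the cassette space (peg at 315,156; knob at 225,163). There are three cassettes, at (431,208), (477,256) and (421,282), and the rod stand is at (335,270). The side view agrees, and the bottles and jar are out of the way.

```bash
cat > b.py <<'E'
from h import *
p=shot("top"); C=cloud(p); im=p["img"].astype(int); z=C[...,2]
def fit(m,name,n=1,zz=None):
    cn,lab,st,_=cv2.connectedComponentsWithStats(m.astype(np.uint8))
    for i in np.argsort(-st[1:,4])[:n]+1:
        P=C[lab==i][:,:2].astype(np.float32); r=cv2.minAreaRect(P); print(name,len(P),np.array(r[0]),np.array(r[1]),round(r[2],2),'z',np.median(C[lab==i][:,2]))
r,g,b=im[...,0],im[...,1],im[...,2]
x,y=C[...,0],C[...,1]
fit((abs(z-80)<6)&(x>450)&(x<750)&(abs(y-50)<220),"deck")
fit((z>5)&(z<40)&(b>r+60)&(y<-150)&(y>-550)&(x>300),"cass",4)
fit((abs(z-189)<8)&(x>450)&(x<800)&(y>80)&(y<300),"dial")
fit((z>275)&(z<300)&(x>500)&(x<750)&(y>100)&(y<260),"knob",2)
fit((z>205)&(z<245)&(x>500)&(x<800)&(y>-100)&(y<120),"lamp")
fit((z>255)&(z<290)&(x>500)&(x<800)&(y>-100)&(y<120),"peg")
fit((z>145)&(z<190)&(x>350)&(x<500)&(y>-100)&(y<30),"rod")
fit((z>100)&(z<135)&(x>350)&(x<500)&(y>-100)&(y<30),"stand")
fit((z>135)&(z<155)&(x>500)&(x<700)&(y>-150)&(y<100),"guides",4)
cv2.imwrite("pics/c.png",cv2.resize(p["img"][130:250,200:360,::-1],(800,600),interpolation=3))
E
python3 b.py
```

```text
deck 7138 [598.9  70.7] [320.7 200.9] 84.42 z 80.617765996466
cass 142 [ 476.  -362.1] [29.7 58.5] 64.63 z 20.41421465562121
cass 134 [ 596.5 -251.1] [31.8 60.4] 80.39 z 20.286597750640567
cass 130 [ 378.1 -308.7] [26.5 58.6] 71.98 z 20.02024220102828
cass 124 [ 412.6 -213. ] [27.7 58. ] 68.64 z 20.41931414094381
dial 1247 [627.1 187.8] [124.2  93.3] 62.76 z 192.6005053705561
knob 205 [639.4 180.8] [16.1 53.5] 85.49 z 286.9694808381398
lamp 2119 [649.9  35.9] [ 76.7 167.4] 4.05 z 234.6738679935628
peg 72 [651.9  -7.5] [16.5 16. ] 65.24 z 269.8380912758174
rod 107 [426.2 -40.5] [21.7 21.9] 26.36 z 171.5199290027233
stand 397 [426.5 -40.4] [52.1 51.8] 26.51 z 124.66232642006662
guides 52 [567.7  73.4] [33.1 17.7] 37.27 z 144.95566637133493
guides 51 [554.5 -54.9] [17.1 34.9] 38.46 z 145.45402558558226
guides 50 [615.6 -61.2] [34.1 16.9] 36.07 z 144.34734549823668
guides 40 [627.9  65.9] [14.8 33.3] 38.9 z 145.02808060845723
```

View pics/c.png

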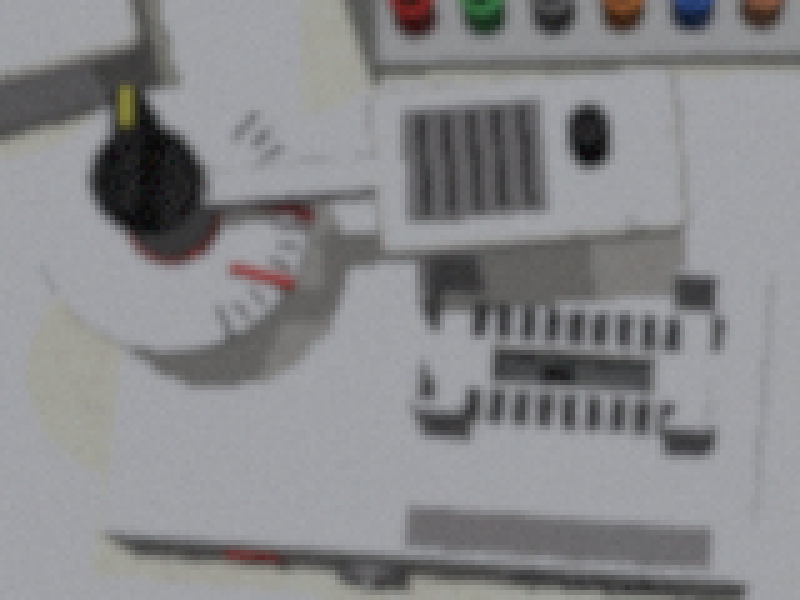

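The crop shows the lamp arm covering one red line at (295,210), the other line at (262,275), and the knob bar lying along the extractor's x axis. There is a dark spot in the slot at (558,372), which may be the hole.

```bash
cat > go.py <<'E'
from h import *
import sys
# usage: go.py x y zgrasp psi(deg of closing line) [x y z psi ...] ; all rel. to current pose
def plan(*a):
    T=Tt(); s=read_state(); G=grip_point_offset
    ty=np.degrees(np.arctan2(T[1,1],T[0,1]))
    print("grasp now",T[:3,3]+G*T[:3,2],"psi",round(ty,2),"tilt",np.degrees(np.arccos(-T[2,2])),"q6",round(s["joints"][5],3),"F",s["contact_force"],"w",round(s["gripper_width"],1),"t",round(s["clock"],2))
    for i in range(0,len(a),4):
        x,y,z,ps=a[i:i+4]
        d=T[:3,:3].T@(np.array([x,y,z])-(T[:3,3]+G*T[:3,2]))
        for k in (0,180,-180):
            roll=-(ps-ty)+k   # cw positive
            roll=(roll+270)%540-270
            q6=s["joints"][5]+np.radians(roll)+np.arctan2(y,x)-np.arctan2(T[1,3],T[0,3])
            if abs(q6)<3.05 : print("slide",np.round(d/1000,4),"roll",round(roll,1),"q6->",round(q6,2),"rows",round(np.linalg.norm(d)/62.5,1))
if __name__=="__main__": plan(*map(float,sys.argv[1:]))
E
python3 go.py 217 -585 340 84.4 639.7 181.5 340 84.4 639.7 181.5 278 84.4
```

```text
grasp now [ 217.7 -585.8  250. ] psi 110.39 tilt 0.00220100428413685 q6 -0.259 F [-0.3  0.4 -0.4] w 85.2 t 1.25
slide [ 0.   0.  -0.1] roll 26.0 q6-> 0.19 rows 1.4
slide [ 0.   0.  -0.1] roll -154.0 q6-> -2.95 rows 1.4
slide [-0.7  0.6 -0.1] roll 26.0 q6-> 1.69 rows 14.1
slide [-0.7  0.6 -0.1] roll -154.0 q6-> -1.46 rows 14.1
slide [-0.7  0.6 -0. ] roll 26.0 q6-> 1.69 rows 14.0
slide [-0.7  0.6 -0. ] roll -154.0 q6-> -1.46 rows 14.0
```

```bash
sed -i 's/print("slide",np.round(d\/1000,4)/print("slide",[round(float(v),4) for v in d\/1000]/' go.py; python3 go.py  639.7 181.5 340 84.4 639.7 181.5 278 84.4
```

```text
grasp now [ 217.7 -585.8  250. ] psi 110.39 tilt 0.00220100428413685 q6 -0.259 F [-0.3  0.4 -0.4] w 85.2 t 1.25
slide [-0.6628, 0.5723, -0.09] roll 26.0 q6-> 1.69 rows 14.1
slide [-0.6628, 0.5723, -0.09] roll -154.0 q6-> -1.46 rows 14.1
slide [-0.6628, 0.5723, -0.028] roll 26.0 q6-> 1.69 rows 14.0
slide [-0.6628, 0.5723, -0.028] roll -154.0 q6-> -1.46 rows 14.0
```

>>> carry_out(
  slide=[
    [0,0,-0.06],
    [0,0,-0.09],
    [-0.6628,0.5723,-0.09],
    [-0.6628,0.5723,-0.09],
    [-0.6628,0.5723,-0.09],
    [-0.6628,0.5723,-0.09],
    [-0.6628,0.5723,-0.09],
    [-0.6628,0.5723,-0.09],
  ],
  roll=[0,0,0,10,20,26,26,26],
  claw=[0.05,0.05,0.05,0.05,0.05,0.05,0.05,0.05],
)

```text
clock: 2.25
position: [395.8, -261.6, 495.2]
ee_rot: [0.049, 0.999, -0.0, 0.001]
contact_force: [1.0, -0.2, -0.1]
gripper_width: 50.1
grasp_force: 0.0
```

```bash
python3 go.py  639.7 181.5 340 84.4 639.7 181.5 278 84.4
```

```text
grasp now [ 395.9 -261.7  340.5] psi 84.38 tilt 0.06779871029109716 q6 -1.428 F [ 1.  -0.2 -0.1] w 50.1 t 2.25
slide [-0.1992, 0.4649, 0.0006] roll -0.0 q6-> -0.57 rows 8.1
slide [-0.1992, 0.4649, 0.0006] roll 180.0 q6-> 2.57 rows 8.1
slide [-0.1991, 0.4649, 0.0626] roll -0.0 q6-> -0.57 rows 8.2
slide [-0.1991, 0.4649, 0.0626] roll 180.0 q6-> 2.57 rows 8.2
```

```bash
sed -i 's/q6=s\["joints"\]\[5\]+np.radians(roll)+np.arctan2(y,x)-np.arctan2(T\[1,3\],T\[0,3\])/q6=s["joints"][5]-np.radians(roll)-np.arctan2(y,x)+np.arctan2(T[1,3],T[0,3])/' go.py
```

>>> carry_out(
  slide=[
    [-0.1991,0.4649,0],
    [-0.1991,0.4649,0],
    [-0.1991,0.4649,0],
    [-0.1991,0.4649,0],
    [-0.1991,0.4649,0],
    [-0.1991,0.4649,0],
    [-0.1991,0.4649,0],
    [-0.1991,0.4649,0],
  ],
  roll=[0,0,0,0,0,0,0,0],
  claw=[0.05,0.05,0.05,0.05,0.05,0.05,0.05,0.05],
)

```text
clock: 3.25
position: [636.8, 176.6, 495.0]
ee_rot: [0.049, 0.999, 0.0, 0.0]
contact_force: [-0.3, -0.1, -0.2]
gripper_width: 49.9
grasp_force: 0.0
```

```bash
cat > c.py <<'E'
from h import *
import sys
p=shot("wrist"); C=cloud(p); z=C[...,2]; save(p,sys.argv[1])
m=(z>275)&(z<300); P=C[m][:,:2].astype(np.float32)
print(cv2.minAreaRect(P) if len(P) else 0,np.median(C[m],0))
from go import plan
plan(639.7,181.5,278,84.4)
E
python3 c.py w1.png
```

```text
((639.339599609375, 183.50149536132812), (15.040532112121582, 54.1278190612793), 89.58119201660156) [635.8 183.6 286.9]
grasp now [639.8 182.7 337.2] psi 84.65 tilt 0.06628829550423654 q6 -2.185 F [ 5.1  2.3 -0.3] w 49.9 t 3.3
slide [0.0, -0.0013, 0.0592] roll 0.3 q6-> -2.19 rows 0.9
slide [0.0, -0.0013, 0.0592] roll -179.7 q6-> 0.95 rows 0.9
```

>>> carry_out(
  slide=[
    [0,-0.0005,0.03],
    [0,-0.0005,0.059],
    [0,-0.0005,0.059],
    [0,-0.0005,0.059],
    [0,-0.0005,0.059],
    [0,-0.0005,0.059],
  ],
  roll=[-2,-2,-2,-2,-2,-2],
  claw=[0.05,0.05,0.05,0,0,0],
)

```text
clock: 4.05
position: [636.3, 179.2, 438.4]
ee_rot: [0.03, 1.0, 0.007, 0.005]
contact_force: [-0.6, 17.5, 0.6]
gripper_width: 13.7
grasp_force: 60.0
```

```bash
python3 go.py
```

```text
grasp now [637.8 181.3 283.7] psi 86.59 tilt 0.9365126963193239 q6 -2.146 F [-0.6 17.5  0.6] w 13.7 t 4.05
```

>>> carry_out(
  slide=[
    [-0.0015,0.002,0],
    [-0.0015,0.002,0],
    [-0.0015,0.002,0],
    [-0.0015,0.002,0],
    [-0.0015,0.002,0],
    [-0.0015,0.002,0],
    [-0.0015,0.002,0],
    [-0.0015,0.002,0],
  ],
  roll=[-9,-18,-27,-36,-45,-54,-63,-70],
  claw=[0,0,0,0,0,0,0,0],
)

```text
clock: 5.05
position: [637.6, 179.1, 438.4]
ee_rot: [-0.55, 0.835, 0.002, 0.005]
contact_force: [-0.5, 10.1, 1.9]
gripper_width: 14.1
grasp_force: 60.0
```

>>> carry_out(
  slide=[
    [0,0,0],
    [0,0,0],
    [0,0,0],
  ],
  roll=[-8,-12,-12],
  claw=[0,0,0],
)

```text
clock: 5.42
position: [637.7, 179.0, 438.5]
ee_rot: [-0.633, 0.774, 0.001, 0.005]
contact_force: [-0.2, 9.9, 1.5]
gripper_width: 13.7
grasp_force: 60.1
```

```bash
python3 go.py
```

```text
grasp now [638.7 180.2 283.8] psi 168.54 tilt 0.5857399413704951 q6 -0.715 F [-0.2  9.9  1.5] w 13.7 t 5.42
```

```bash
python3 go.py 638.7 180.2 345 168.5 652 -7.5 345 3.8
```

```text
grasp now [638.7 180.2 283.8] psi 168.54 tilt 0.5857399413704951 q6 -0.715 F [-0.2  9.9  1.5] w 13.7 t 5.42
slide [-0.0005, -0.0003, -0.0612] roll 0.0 q6-> -0.72 rows 1.0
slide [-0.0005, -0.0003, -0.0612] roll -180.0 q6-> 2.42 rows 1.0
slide [0.1808, -0.0506, -0.0627] roll -195.3 q6-> 2.98 rows 3.2
slide [0.1808, -0.0506, -0.0627] roll -15.3 q6-> -0.16 rows 3.2
```

>>> carry_out(
  slide=[
    [0,0,0],
    [0,0,0],
    [0,0,-0.061],
    [0.1808,-0.0506,-0.062],
    [0.1808,-0.0506,-0.062],
    [0.1808,-0.0506,-0.062],
    [0.1808,-0.0506,-0.062],
    [0.1808,-0.0506,-0.062],
  ],
  roll=[0,0,0,-8,-15,-15,-15,-15],
  claw=[0.05,0.05,0.05,0.05,0.05,0.05,0.05,0.05],
)

```text
clock: 6.42
position: [650.8, -12.0, 498.1]
ee_rot: [0.727, -0.686, 0.0, -0.0]
contact_force: [0.2, 0.9, -0.4]
gripper_width: 49.8
grasp_force: 0.0
```

```bash
cat > d.py <<'E'
from h import *
import sys
from go import plan
p=shot("top"); C=cloud(p); z=C[...,2];x,y=C[...,0],C[...,1]
p2=shot("wrist"); 
for t in ["lamp_peg","knob_bar"]:
  for r in place_of(p2,t)[:2]: print(t,r["conf"],np.array(r["at"]),dep(p2,r["at"]),atz(p2,r["at"],252 if t=="lamp_peg" else 274))
C=cloud(p2); m=(abs(C[...,2]-270)<8)
if m.sum()>20: print(cv2.minAreaRect(C[m][:,:2].astype(np.float32)),m.sum())
save(p2,"w2.png")
plan(652,-7.5,258,3.8)
E
python3 d.py
```

```text
lamp_peg 0.75 [315.1 251.6] [653.1 -13.1 270.6] [652.9  -6.1 252. ]
knob_bar 0.3 [377.5 204.2] [617.8 -29.5 230. ] [624.9 -40.2 274. ]
((652.6363525390625, -6.314579963684082), (17.318313598632812, 17.24745750427246), 50.76484680175781) 978
grasp now [651.  -10.  343.1] psi -176.51 tilt 0.004630736428586788 q6 -0.172 F [ 0.5  0.6 -0.5] w 50.0 t 6.62
slide [-0.0024, -0.0012, 0.0851] roll -180.3 q6-> 2.97 rows 1.4
slide [-0.0024, -0.0012, 0.0851] roll -0.3 q6-> -0.17 rows 1.4
```

>>> carry_out(
  slide=[
    [-0.0035,-0.0015,0.045],
    [-0.0035,-0.0015,0.084],
    [-0.0035,-0.0015,0.084],
    [-0.0035,-0.0015,0.084],
    [-0.0035,-0.0015,0.084],
    [-0.0035,-0.0015,0.084],
  ],
  roll=[0,0,0,0,0,0],
  claw=[0.05,0.05,0.05,0.015,0.015,0.015],
)

```text
clock: 7.38
position: [652.6, -7.4, 416.6]
ee_rot: [0.728, -0.686, 0.002, -0.002]
contact_force: [0.3, 1.7, 5.6]
gripper_width: 16.1
grasp_force: 56.7
```

```bash
cat > arc.py <<'E'
from h import *
import sys
T=Tt(); g=T[:3,3]+grip_point_offset*T[:3,2]; P=np.array([639.6,182.3])
ps=np.degrees(np.arctan2(T[1,1],T[0,1])); v=g[:2]-P; a0=np.degrees(np.arctan2(v[1],v[0])); rr=np.hypot(*v)
print(g,"psi",ps,"dir",a0,"lamp",np.radians(-95.6-a0),"r",rr,"q6",read_state()["joints"][5],"F",read_state()["contact_force"])
for da in map(float,sys.argv[1:]):
    a=np.radians(a0-da); t=np.array([*(P+190*np.array([np.cos(a),np.sin(a)])),g[2]])
    print(da,[round(float(q),4) for q in T[:3,:3].T@(t-g)/1000])
E
python3 arc.py 9 18 27 36 45 54 63 72 81 90 95 100
```

```text
[653.3  -7.3 261.9] psi -176.58097327419006 dir -85.85258172057597 lamp -0.17012454254502987 r 190.08304313240873 q6 -0.17670647618840868 F [0.3 1.7 5.6]
9.0 [-0.002, 0.0298, -0.0002]
18.0 [-0.0086, 0.0588, -0.0003]
27.0 [-0.0197, 0.0865, -0.0004]
36.0 [-0.0349, 0.1121, -0.0006]
45.0 [-0.054, 0.135, -0.0007]
54.0 [-0.0764, 0.1547, -0.0008]
63.0 [-0.1017, 0.1706, -0.0008]
72.0 [-0.1291, 0.1824, -0.0009]
81.0 [-0.158, 0.1897, -0.0009]
90.0 [-0.1877, 0.1924, -0.0009]
95.0 [-0.2042, 0.1919, -0.0009]
100.0 [-0.2207, 0.1899, -0.0009]
```

>>> carry_out(
  slide=[
    [-0.002,0.0298,0],
    [-0.0086,0.0588,0],
    [-0.0197,0.0865,0],
    [-0.0349,0.1121,0],
    [-0.054,0.135,0],
    [-0.0764,0.1547,0],
    [-0.1017,0.1706,0],
    [-0.1017,0.1706,0],
  ],
  roll=[9,18,27,36,45,54,63,63],
  claw=[0.015,0.015,0.015,0.015,0.015,0.015,0.015,0.015],
)

```text
clock: 8.38
position: [475.4, 84.6, 416.5]
ee_rot: [-0.263, 0.965, -0.0, 0.002]
contact_force: [-1.1, -1.4, 6.9]
gripper_width: 16.1
grasp_force: 57.2
```

```bash
python3 arc.py 9 18 27 33
```

```text
[476.1  84.8 261.8] psi 120.48957383821424 dir -149.18927517151923 lamp 0.9353092955002595 r 190.34312349336128 q6 -1.5530638128952714 F [-1.1 -1.4  6.9]
9.0 [-0.0025, 0.0297, -0.0]
18.0 [-0.0093, 0.0588, -0.0]
27.0 [-0.0206, 0.0864, -0.0]
33.0 [-0.0304, 0.1037, 0.0]
```

>>> carry_out(
  slide=[
    [-0.0025,0.0297,0],
    [-0.0093,0.0588,0],
    [-0.0206,0.0864,0],
    [-0.0304,0.1037,0],
    [-0.0304,0.1037,0],
    [-0.0304,0.1037,0],
    [-0.0304,0.1037,-0.002],
    [-0.0304,0.1037,-0.06],
  ],
  roll=[9,18,27,33,33,33,33,33],
  claw=[0.015,0.015,0.015,0.015,0.015,0.05,0.05,0.05],
)

```text
clock: 9.38
position: [449.2, 188.1, 470.1]
ee_rot: [0.023, 1.0, -0.003, -0.005]
contact_force: [1.3, 0.2, 0.5]
gripper_width: 50.2
grasp_force: 0.0
```

```bash
cat > e.py <<'E'
from h import *
p=shot("top"); C=cloud(p); im=p["img"].astype(int); z=C[...,2]; x,y=C[...,0],C[...,1]; r,g,b=im[...,0],im[...,1],im[...,2]
# cassettes: fit by known z
m=((b>r+40)&(b>g+20)&(z>3)&(z<40)&(y<-120)&(y>-550)&(x>300)).astype(np.uint8)
m=cv2.morphologyEx(m,cv2.MORPH_CLOSE,np.ones((7,7)))
cn,lab,st,ce=cv2.connectedComponentsWithStats(m)
for i in range(1,cn):
    if st[i,4]<150: continue
    P=C[(lab==i)&(z>15)&(z<26)][:,:2].astype(np.float32); R_=cv2.minAreaRect(P); print("cass",st[i,4],np.array(R_[0]),np.array(R_[1]),R_[2])
# red lines on dial
m=((r>g+50)&(abs(z-190)<8)&(x>480)&(x<760)&(y>80)&(y<300)).astype(np.uint8)
cn,lab,st,ce=cv2.connectedComponentsWithStats(m)
for i in range(1,cn):
    P=C[lab==i]; print("red",st[i,4],P.mean(0),P[:,:2].min(0),P[:,:2].max(0))
cv2.imwrite("pics/e.png",cv2.resize(p["img"][130:330,200:520,::-1],(800,500),interpolation=3))
from go import plan
plan()
E
python3 e.py
```

```text
cass 933 [ 589.5 -298.6] [130.6  63.7] 81.97994995117188
cass 986 [ 459.2 -408.7] [130.4  63.5] 67.29041290283203
cass 989 [ 396.3 -260.7] [129.7  62.4] 70.2696304321289
red 19 [641.3 130.4 195.4] [637.4 120. ] [645.  142.5]
red 16 [610.9 140.  195.1] [607.3 129.7] [615.5 151.2]
grasp now [452.6 189.  327.2] psi 87.45 tilt 0.628821422185626 q6 -2.347 F [2.  0.6 8.7] w 49.9 t 9.43
```

View pics/e.png

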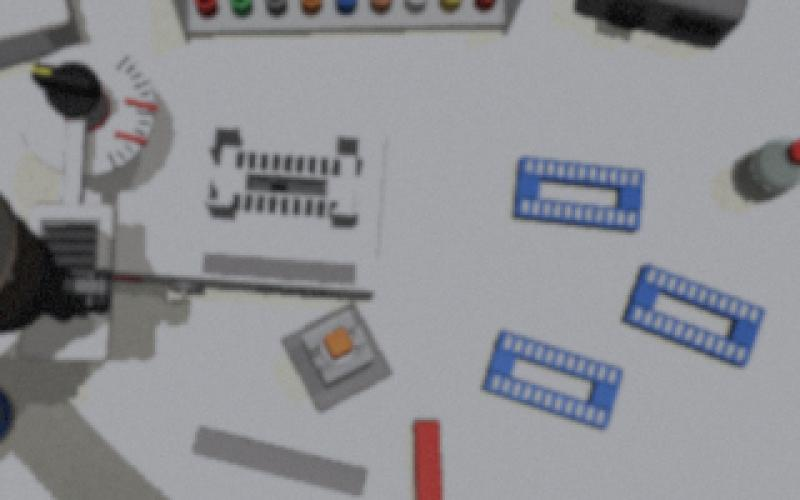

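The lamp is now swung clear to the front left. Red lines show at (142,105) and (130,138) in the crop, with the rod at (338,342) and the slot at (285,185) with a dark spot in it. Next I'll look closely at the cradle and then the first cassette with the wrist camera.

```bash
python3 go.py 592 6 300 -5.6 | grep -v "q6-> 2"
```

```text
grasp now [452.6 189.  327.2] psi 87.45 tilt 0.628821422185626 q6 -2.347 F [2.  0.6 8.7] w 49.9 t 9.43
slide [-0.1472, -0.1767, 0.0281] roll -87.0 q6-> -0.44 rows 3.7
```

>>> carry_out(
  slide=[
    [-0.03,-0.035,0],
    [-0.06,-0.07,0],
    [-0.1,-0.12,0],
    [-0.1472,-0.1767,0.01],
    [-0.1472,-0.1767,0.02],
    [-0.1472,-0.1767,0.028],
    [-0.1472,-0.1767,0.028],
    [-0.1472,-0.1767,0.028],
  ],
  roll=[-10,-20,-30,-41,-51,-62,-72,-83],
  claw=[0.082,0.082,0.082,0.082,0.082,0.082,0.082,0.082],
)

```text
clock: 10.42
position: [588.9, 4.8, 445.3]
ee_rot: [-0.642, 0.767, 0.0, -0.0]
contact_force: [-0.8, -0.1, -0.0]
gripper_width: 82.0
grasp_force: 0.0
```

>>> carry_out(
  slide=[
    [0,0,0],
    [0,0,0],
    [0,0,0],
  ],
  roll=[-4,-4,-4],
  claw=[0.082,0.082,0.082],
)

```text
clock: 10.8
position: [588.7, 5.2, 445.7]
ee_rot: [-0.666, 0.746, 0.0, -0.0]
contact_force: [-0.5, 0.6, 0.1]
gripper_width: 82.1
grasp_force: 0.0
```

```bash
cat > f.py <<'E'
from h import *
p=shot("wrist"); C=cloud(p); z=C[...,2]; x,y=C[...,0],C[...,1]; save(p,"w3.png")
print(p["mtx"],np.array(p["T_tool_cam"]))
m=((abs(z-145)<6)).astype(np.uint8); cn,lab,st,ce=cv2.connectedComponentsWithStats(m)
for i in range(1,cn):
    if st[i,4]>60:
        P=C[lab==i]; print("g",st[i,4],ce[i],P.mean(0),P.min(0),P.max(0))
t=place_of(p,"cradle"); print(t[:2],[atz(p,r["at"],80) for r in t[:1]])
print("floor z at slot",np.histogram(z[(abs(x-592)<60)&(abs(y-6)<60)],bins=range(0,160,10)))
from go import plan
plan(592,6,300,-5.6)
E
python3 f.py
```

```text
[[417.    0.  317.8]
 [  0.  417.  230.4]
 [  0.    0.    1. ]] [[ 0.   1.   0.3 75.7]
 [ 1.  -0.  -0.  -0.4]
 [ 0.   0.3 -1.  30.9]
 [ 0.   0.   0.   1. ]]
g 475 [555.7 118.9] [434.3 -40.7 145.2] [422.2 -52.7 139. ] [440.5 -25.4 151. ]
g 608 [362.4 120.8] [554.3 -53.2 144.7] [546.1 -62.8 139. ] [570.5 -36.2 147.3]
g 610 [263.  122.7] [616.5 -59.1 144.6] [599.1 -67.9 139. ] [626.3 -43.3 147.5]
g 548 [273.8 304.8] [628.2  68.  144. ] [613.   50.4 139. ] [637.8  78.9 147.2]
g 532 [357.6 303.9] [568.1  74.1 144.1] [557.4  57.7 139.1] [584.4  83.4 147. ]
[{'at': [312.2, 195.6], 'conf': 0.84}] [array([593.8,   5.4,  80. ])]
floor z at slot (array([ 234,    0,    0,   15,  996,  713,    0, 9242, 8724,  151,  145,
        175,  183,  210,  675]), array([  0,  10,  20,  30,  40,  50,  60,  70,  80,  90, 100, 110, 120,
       130, 140, 150]))
grasp now [588.7   5.3 291. ] psi 173.5 tilt 0.0015995507935664005 q6 -0.397 F [ 0.7 -0.  -0.4] w 81.7 t 10.9
slide [-0.001, -0.0032, -0.009] roll -180.9 q6-> 2.76 rows 0.2
slide [-0.001, -0.0032, -0.009] roll -0.9 q6-> -0.38 rows 0.2
```

View pics/w3.png

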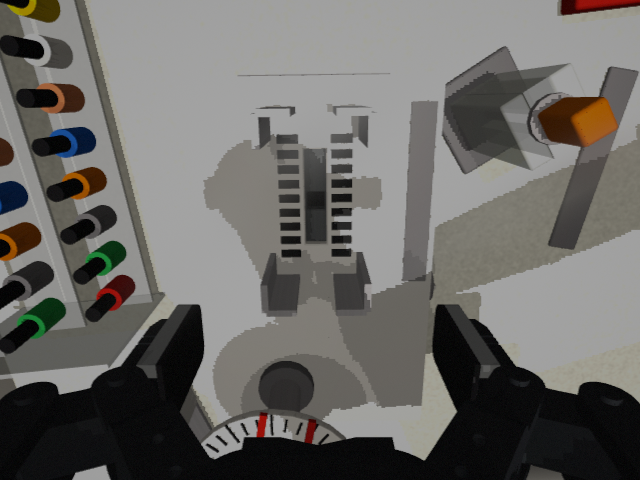

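The wrist view shows the four guides (corners near 275,110; 350,110; 280,290; 350,290), the slot with the rail below it, and the red mark lines at (263,425) and (310,432). I'll work the cradle, hole and mark out from the depth map.

```bash
cat > g.py <<'E'
from h import *
p=shot("wrist"); C=cloud(p); z=C[...,2]; x,y=C[...,0],C[...,1]; im=p["img"].astype(int)
near=(abs(x-592)<60)&(abs(y-6)<90)
P=C[near&(abs(z-145)<2.5)][:,:2].astype(np.float32); r=cv2.minAreaRect(P); print("guides",r,len(P))
a=r[2] if r[1][0]>r[1][1] else r[2]+90   # long axis deg
c=np.array(r[0]); ay=np.array([np.cos(np.radians(a)),np.sin(np.radians(a))]); 
if ay[1]<0: ay=-ay
ax=np.array([ay[1],-ay[0]])
v,u=np.mgrid[:480,:640]
def at(m,zz): return np.array([atz(p,(uu,vv),zz)[:2] for uu,vv in zip(u[m],v[m])])
box=(u>290)&(u<340)&(v>140)&(v<250)
slot=at(box&(z<70),80); L=np.c_[(slot-c)@ax,(slot-c)@ay]; print("slot x,y pct",np.percentile(L,[1,50,99],axis=0))
h=at(box&(z<43),50); L=np.c_[(h-c)@ax,(h-c)@ay]; print("hole",len(h),np.percentile(L,[2,50,98],axis=0))
rt=at(box&(abs(z-50)<4),50); L2=np.c_[(rt-c)@ax,(rt-c)@ay]; print("rail",np.histogram(L2[:,1],bins=range(-44,48,4)))
print(np.histogram(L[:,1],bins=range(-44,48,4)))
m=(im[...,0]>im[...,1]+60)&(v>400)&(u>200)&(u<360)
cn,lab,st,ce=cv2.connectedComponentsWithStats(m.astype(np.uint8))
for i in range(1,cn):
    if st[i,4]>30:
        q=at(lab==i,192); l=cv2.fitLine(q.astype(np.float32),2,0,.01,.01).ravel(); print("red",q.mean(0),np.degrees(np.arctan2(l[1],l[0])),st[i])
E
python3 g.py
```

```text
guides ((591.8283081054688, 7.839813232421875), (145.60006713867188, 79.41825866699219), 84.36920928955078) 2060
slot x,y pct [[ -8.5 -39.7]
 [  0.1  -4.2]
 [  8.7  36. ]]
hole 259 [[-7.   1.5]
 [ 0.2  8. ]
 [ 7.4 15.2]]
rail (array([  0,  23, 104,  94, 109,  91, 107,  95, 102,  90, 108,  35,  18,
        18,  14,  91,  94,  84,  84,  83,  94,  90]), array([-44, -40, -36, -32, -28, -24, -20, -16, -12,  -8,  -4,   0,   4,
         8,  12,  16,  20,  24,  28,  32,  36,  40,  44]))
(array([ 0,  0,  0,  0,  0,  0,  0,  0,  0,  0,  0, 51, 81, 70, 57,  0,  0,
        0,  0,  0,  0,  0]), array([-44, -40, -36, -32, -28, -24, -20, -16, -12,  -8,  -4,   0,   4,
         8,  12,  16,  20,  24,  28,  32,  36,  40,  44]))
red [640.9 130.2] 74.30162 [256 414  11  23 169]
red [609.6 139.2] 73.80886 [305 422  11  21 150]
```

```bash
python3 go.py 396 -261 210 -19.7 | grep -v "q6-> 2"; python3 go.py 591.8 7.8 250 -5.6 | grep -v "q6-> 2"
```

```text
grasp now [588.7   5.4 291.1] psi 173.51 tilt 0.003475768614302165 q6 -0.397 F [-0.4  1.1 -0.1] w 82.0 t 10.95
slide [0.2864, 0.1614, 0.0811] roll 13.2 q6-> -0.04 rows 5.4
grasp now [588.7   5.4 291.1] psi 173.51 tilt 0.003475768614302165 q6 -0.397 F [-0.4  1.1 -0.1] w 82.0 t 10.95
slide [-0.0028, -0.0028, 0.0411] roll -0.9 q6-> -0.39 rows 0.7
```

>>> carry_out(
  slide=[
    [0.2864,0.1614,0],
    [0.2864,0.1614,0],
    [0.2864,0.1614,0],
    [0.2864,0.1614,0],
    [0.2864,0.1614,0.081],
    [0.2864,0.1614,0.081],
    [0.2864,0.1614,0.081],
    [0.2864,0.1614,0.081],
  ],
  roll=[3,8,13.2,13.2,13.2,13.2,13.2,13.2],
  claw=[0.082,0.082,0.082,0.082,0.082,0.082,0.082,0.082],
)

```text
clock: 11.95
position: [396.7, -261.2, 365.7]
ee_rot: [-0.576, 0.817, -0.001, 0.0]
contact_force: [0.6, 0.3, 0.3]
gripper_width: 81.7
grasp_force: 0.0
```

```bash
cat > k.py <<'E'
from h import *
from go import plan
import sys
p=shot("wrist"); C=cloud(p); z=C[...,2]; x,y=C[...,0],C[...,1]; im=p["img"].astype(int)
ex=np.array([float(a) for a in sys.argv[1:3]]); zt=float(sys.argv[3]) if len(sys.argv)>3 else 20
m=(abs(z-zt)<4)&(np.hypot(x-ex[0],y-ex[1])<95)
m=cv2.morphologyEx(m.astype(np.uint8),cv2.MORPH_OPEN,np.ones((3,3)))
cn,lab,st,_=cv2.connectedComponentsWithStats(m); i=1+np.argmax(st[1:,4]); m=lab==i
P=C[m][:,:2].astype(np.float32); r=cv2.minAreaRect(P); a=r[2] if r[1][0]>r[1][1] else r[2]+90
print("cass",np.array(r[0]),np.array(r[1]),"long axis",a,"z",np.median(z[m]),len(P))
plan(*r[0],float(sys.argv[4]) if len(sys.argv)>4 else 14,a-90)
if len(sys.argv)>5: save(p,sys.argv[5])
E
python3 k.py 396 -261
```

```text
cass [ 396.9 -259.2] [130.   64.1] long axis 70.40730285644531 z 19.967344298006253 10407
grasp now [ 397.4 -261.   211.3] psi 160.39 tilt 0.16625659517400976 q6 -0.105 F [-0.6 -0.2 -0.5] w 81.7 t 12.0
slide [-0.0016, 0.0017, 0.1973] roll -180.0 q6-> 3.03 rows 3.2
slide [-0.0016, 0.0017, 0.1973] roll -0.0 q6-> -0.11 rows 3.2
```

>>> carry_out(
  slide=[
    [-0.0015,0.0015,0.06],
    [-0.0015,0.0015,0.12],
    [-0.0015,0.0015,0.17],
    [-0.0015,0.0015,0.197],
    [-0.0015,0.0015,0.197],
    [-0.0015,0.0015,0.197],
    [-0.0015,0.0015,0.197],
    [-0.0015,0.0015,0.197],
  ],
  roll=[0,0,0,0,0,0,0,0],
  claw=[0.082,0.082,0.082,0.082,0.082,0.055,0.055,0.055],
)

```text
clock: 13.0
position: [396.3, -259.1, 169.8]
ee_rot: [-0.576, 0.817, -0.002, 0.002]
contact_force: [1.8, 3.4, 7.7]
gripper_width: 62.5
grasp_force: 67.2
```

```bash
python3 go.py 396.9 -259.2 260 -19.6 591.8 7.8 260 -5.6
```

```text
grasp now [ 397.1 -259.3   15.1] psi 160.39 tilt 0.2814503308361954 q6 -0.108 F [1.8 3.4 7.7] w 62.5 t 13.0
slide [-0.0001, -0.001, -0.2449] roll -180.0 q6-> 3.03 rows 3.9
slide [-0.0001, -0.001, -0.2449] roll -0.0 q6-> -0.11 rows 3.9
slide [-0.3171, -0.095, -0.2444] roll -194.0 q6-> 2.69 rows 6.6
slide [-0.3171, -0.095, -0.2444] roll -14.0 q6-> -0.46 rows 6.6
```

>>> carry_out(
  slide=[
    [0,0,-0.06],
    [0,0,-0.12],
    [-0.04,-0.012,-0.18],
    [-0.1,-0.03,-0.22],
    [-0.16,-0.048,-0.244],
    [-0.22,-0.066,-0.244],
    [-0.28,-0.084,-0.244],
    [-0.317,-0.095,-0.244],
  ],
  roll=[0,0,0,-4,-9,-14,-14,-14],
  claw=[0.055,0.055,0.055,0.055,0.055,0.055,0.055,0.055],
)

```text
clock: 14.0
position: [591.3, 8.8, 412.7]
ee_rot: [-0.671, 0.741, -0.0, 0.001]
contact_force: [0.7, -0.9, -1.0]
gripper_width: 62.8
grasp_force: 67.3
```

>>> carry_out(
  slide=[
    [0,0,0],
    [0,0,0],
  ],
  roll=[0,0],
  claw=[0.055,0.055],
)

```text
clock: 14.25
position: [590.5, 7.2, 411.5]
ee_rot: [-0.671, 0.741, 0.0, -0.0]
contact_force: [-0.1, -0.5, -1.3]
gripper_width: 62.7
grasp_force: 67.3
```

```bash
cat > l.py <<'E'
from h import *
from go import plan
import sys
# held cassette in wrist view: its top ~ grasp z +5
T=Tt(); g=(T@[0,0,grip_point_offset,1])[:3]
p=shot("wrist"); C=cloud(p); z=C[...,2]; im=p["img"].astype(int)
b=(im[...,2]>im[...,0]+40)&(abs(z-g[2])<25)&(np.hypot(C[...,0]-g[0],C[...,1]-g[1])<100)
L=(C[b]-g)@T[:3,:3]; print("held: tool x pct",np.percentile(L[:,0],[1,99]),"y",np.percentile(L[:,1],[1,99]),"z",np.percentile(L[:,2],[2,50,98]))
if len(sys.argv)>1: save(p,sys.argv[1])
plan(591.8,7.8,96,-5.63)
E
python3 l.py w4.png
```

```text
held: tool x pct [-42.3  65.2] y [-31.4  30.7] z [-5.9 -4.6  9.1]
grasp now [590.2   6.6 257.1] psi 174.3 tilt 0.04211466900338473 q6 -0.385 F [-1.2 -0.3 -0.4] w 62.4 t 14.3
slide [-0.0014, -0.0016, 0.1611] roll -180.1 q6-> 2.76 rows 2.6
slide [-0.0014, -0.0016, 0.1611] roll -0.1 q6-> -0.39 rows 2.6
```

View pics/w4.png

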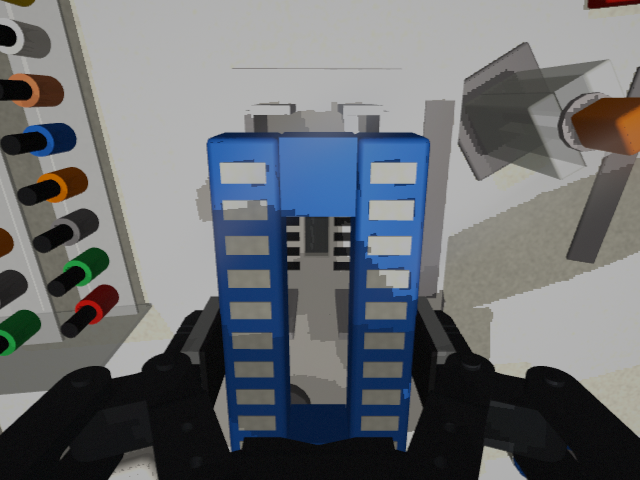

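The first cassette is held level and centred. Its far edge is at row 135 and the pads are at its sides. I'll insert it now.

>>> carry_out(
  slide=[
    [-0.0014,-0.0016,0.05],
    [-0.0014,-0.0016,0.088],
    [-0.0014,-0.0016,0.088],
    [-0.0014,-0.0016,0.105],
    [-0.0014,-0.0016,0.12],
    [-0.0014,-0.0016,0.135],
    [-0.0014,-0.0016,0.145],
    [-0.0014,-0.0016,0.145],
  ],
  roll=[0,0,0,0,0,0,0,0],
  claw=[0.055,0.055,0.055,0.055,0.055,0.055,0.055,0.055],
)

```text
clock: 15.3
position: [597.4, 8.3, 281.5]
ee_rot: [-0.672, 0.74, -0.009, 0.012]
contact_force: [-2.9, 0.7, 15.2]
gripper_width: 61.8
grasp_force: 60.1
```

```bash
python3 go.py 591.8 7.8 96 -5.63 591.8 7.8 250 -5.63
```

```text
grasp now [602.    8.9 126.9] psi 174.5 tilt 1.6992617797813268 q6 -0.386 F [-2.9  0.7 15.2] w 61.8 t 15.3
slide [0.0022, 0.0109, 0.0306] roll -179.9 q6-> 2.75 rows 0.5
slide [0.0022, 0.0109, 0.0306] roll 0.1 q6-> -0.39 rows 0.5
slide [0.0012, 0.0064, -0.1234] roll -179.9 q6-> 2.75 rows 2.0
slide [0.0012, 0.0064, -0.1234] roll 0.1 q6-> -0.39 rows 2.0
```

>>> carry_out(
  slide=[
    [0,0,-0.03],
    [0,0,-0.06],
    [0,0,-0.06],
    [0,0,-0.06],
  ],
  roll=[0,0,0,0],
  claw=[0.055,0.055,0.055,0.055],
)

```text
clock: 15.8
position: [592.4, 7.9, 327.5]
ee_rot: [-0.671, 0.741, -0.0, 0.001]
contact_force: [-0.2, -0.2, -1.7]
gripper_width: 61.2
grasp_force: 65.1
```

```bash
python3 l.py w5.png
python3 - <<'E'
from h import *
p=shot("side"); cv2.imwrite("pics/s5.png",cv2.resize(p["img"][170:370,170:430,::-1],(780,600),interpolation=3))
p=shot("top"); C=cloud(p);z=C[...,2];near=(abs(C[...,0]-592)<60)&(abs(C[...,1]-6)<90)
P=C[near&(abs(z-145)<3)];print(len(P))
E
```

```text
held: tool x pct [-41.5  65.1] y [-22.4  30.5] z [-24.5 -12.1  -1.1]
grasp now [592.3   8.  171.9] psi 174.3 tilt 0.03951807791702734 q6 -0.386 F [-0.4 -0.4 -1.9] w 61.0 t 15.85
slide [0.0003, 0.0004, 0.0759] roll -180.1 q6-> 2.76 rows 1.2
slide [0.0003, 0.0004, 0.0759] roll -0.1 q6-> -0.38 rows 1.2
96
```

View pics/s5.png

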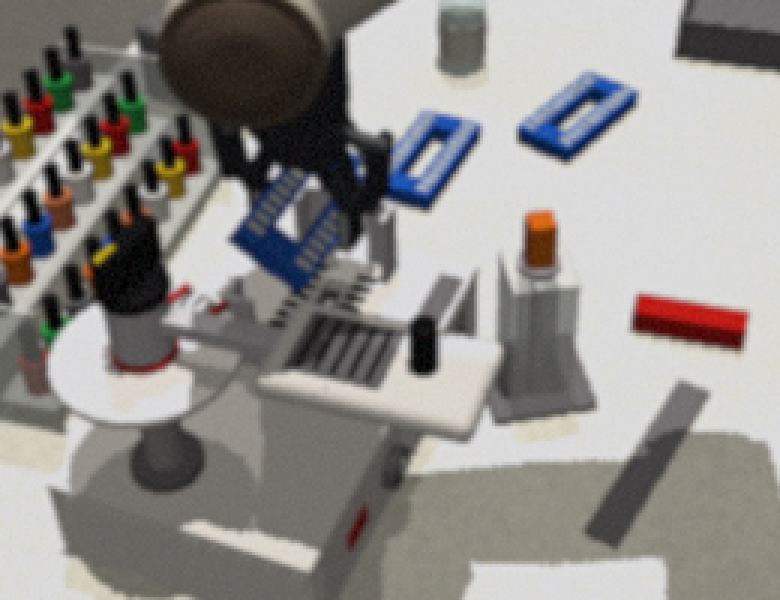

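Run:
```python
from h import *
T=Tt(); g=(T@[0,0,grip_point_offset,1])[:3]
for n in ["wrist","top"]:
    p=shot(n); C=cloud(p); z=C[...,2]; im=p["img"].astype(int)
    b=(im[...,2]>im[...,0]+40)&(abs(z-g[2])<45)&(np.hypot(C[...,0]-g[0],C[...,1]-g[1])<100)
    P=C[b]; c=P.mean(0); n_=np.linalg.svd(P-c,full_matrices=False)[2][2]; print(n,len(P),c,n_*np.sign(n_[2]))
```

```text
wrist 44807 [591.2 -21.7 193.9] [-0.5  0.1  0.9]
top 370 [584.3 -18.  191.9] [-0.6  0.1  0.8]
```

View pics/w5.png

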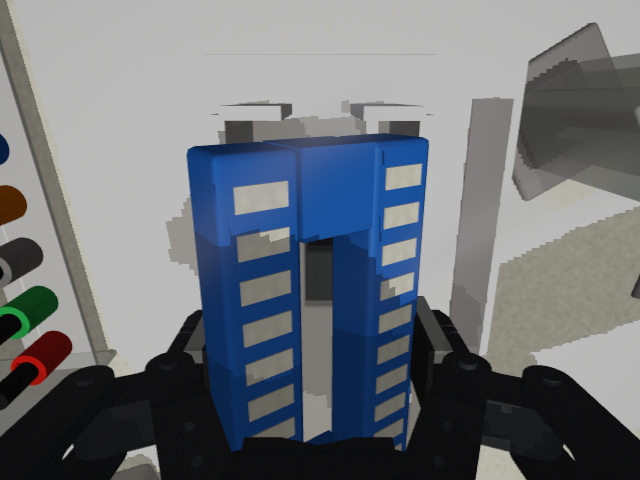

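```bash
python3 - <<'E'
from h import *
T=Tt(); g=(T@[0,0,grip_point_offset,1])[:3]
p=shot("wrist"); C=cloud(p); z=C[...,2]; im=p["img"].astype(int)
gray=abs(im.max(2)-im.min(2))<40
m=gray&(abs(z-145)<3)&(np.hypot(C[...,0]-592,C[...,1]-7)<100)
L=(C[m]-g)@T[:3,:3]
for s in (L[:,1]<0,L[:,1]>0): print(s.sum(),"y",np.percentile(L[s,1],[0,1,50,99,100]),"x",np.percentile(L[s,0],[0,1,50,99,100]))
print("g",g)
E
python3 go.py 396 -261 220 -19.7
```

```text
1416 y [-39.1 -38.8 -29.7 -14.  -13.8] x [59.9 60.4 70.  73.3 73.3]
1531 y [15.  15.1 32.5 40.  40.3] x [-68.6 -64.2  69.4  73.   73.1]
g [592.4   8.2 171.1]
grasp now [592.5   8.3 171.2] psi 174.34 tilt 0.09833322281430973 q6 -0.386 F [-0.1  0.2 -1.8] w 61.4 t 16.1
slide [0.2874, 0.1691, -0.0483] roll 14.0 q6-> -0.03 rows 5.4
```

>>> carry_out(
  slide=[
    [0,0,-0.05],
    [0.05,0.03,-0.05],
    [0.1,0.06,-0.05],
    [0.16,0.094,-0.05],
    [0.22,0.13,-0.04],
    [0.2874,0.169,0],
    [0.2874,0.169,0.06],
    [0.2874,0.169,0.12],
  ],
  roll=[0,3,6,9,12,14,14,14],
  claw=[0.055,0.055,0.055,0.055,0.055,0.055,0.055,0.055],
)

```text
clock: 17.1
position: [396.6, -260.7, 223.6]
ee_rot: [-0.575, 0.818, -0.001, 0.001]
contact_force: [2.3, -0.8, -2.5]
gripper_width: 61.3
grasp_force: 65.8
```

```bash
python3 go.py 396 -261 35 -19.7 396 -261 28 -19.7 396 -261 210 -19.7 | grep -v "roll -1[78]"
```

```text
grasp now [ 397.1 -260.8   68.9] psi 160.22 tilt 0.20517356543894266 q6 -0.108 F [ 2.3 -0.8 -2.5] w 61.3 t 17.1
slide [0.0005, 0.0011, 0.0339] roll -0.1 q6-> -0.1 rows 0.5
slide [0.0005, 0.0012, 0.0409] roll -0.1 q6-> -0.1 rows 0.7
slide [0.0005, 0.0005, -0.1411] roll -0.1 q6-> -0.1 rows 2.3
```

>>> carry_out(
  slide=[
    [0,0,0.02],
    [0,0,0.036],
    [0,0,0.036],
    [0,0,0.036],
    [0,0,0.03],
    [0,0,-0.03],
    [0,0,-0.09],
    [0,0,-0.14],
  ],
  roll=[0,0,0,0,0,0,0,0],
  claw=[0.055,0.055,0.082,0.082,0.082,0.082,0.082,0.082],
)

```text
clock: 18.1
position: [397.0, -259.2, 368.0]
ee_rot: [-0.576, 0.817, -0.002, 0.001]
contact_force: [0.8, -0.9, -0.7]
gripper_width: 81.8
grasp_force: 0.0
```

>>> carry_out(
  slide=[
    [0,0,0],
  ],
  roll=[0],
  claw=[0.082],
)

```text
clock: 18.23
position: [397.9, -259.5, 369.9]
ee_rot: [-0.576, 0.817, -0.005, 0.004]
contact_force: [-0.8, -0.3, -1.2]
gripper_width: 82.4
grasp_force: 0.0
```

```bash
python3 k.py 396 -261 | grep -v "roll -1[78]"
```

```text
cass [ 401.2 -261.6] [130.5  64.1] long axis 69.38662719726562 z 19.958062278839208 10294
grasp now [ 398.2 -259.4  212.4] psi 160.34 tilt 0.3990358215684275 q6 -0.108 F [ 0.1 -0.3 -1. ] w 82.0 t 18.27
slide [0.0012, -0.0022, 0.1984] roll 1.0 q6-> -0.13 rows 3.2
```

>>> carry_out(
  slide=[
    [0.0015,-0.002,0.06],
    [0.0015,-0.002,0.12],
    [0.0015,-0.002,0.17],
    [0.0015,-0.002,0.197],
    [0.0015,-0.002,0.197],
    [0.0015,-0.002,0.197],
    [0.0015,-0.002,0.197],
    [0.0015,-0.002,0.197],
  ],
  roll=[1,1,1,1,1,1,1,1],
  claw=[0.082,0.082,0.082,0.082,0.082,0.055,0.055,0.055],
)

```text
clock: 19.27
position: [398.9, -261.4, 168.1]
ee_rot: [-0.569, 0.822, -0.001, 0.001]
contact_force: [-0.2, 1.3, 3.1]
gripper_width: 63.0
grasp_force: 67.1
```

```bash
python3 go.py 591.3 7.6 180 -5.63| grep -v "roll -1[789]"
```

```text
grasp now [ 399.1 -261.4   13.4] psi 159.33 tilt 0.09149218141330143 q6 -0.122 F [-0.2  1.3  3.1] w 63.0 t 19.27
slide [-0.3196, -0.0851, -0.1664] roll -15.0 q6-> -0.45 rows 5.9
```

>>> carry_out(
  slide=[
    [0,0,-0.06],
    [0,0,-0.12],
    [-0.05,-0.013,-0.18],
    [-0.11,-0.03,-0.2],
    [-0.17,-0.045,-0.2],
    [-0.23,-0.061,-0.2],
    [-0.285,-0.076,-0.19],
    [-0.3196,-0.085,-0.175],
  ],
  roll=[0,0,0,-5,-10,-15,-15,-15],
  claw=[0.055,0.055,0.055,0.055,0.055,0.055,0.055,0.055],
)

```text
clock: 20.27
position: [591.9, 9.9, 342.5]
ee_rot: [-0.672, 0.741, -0.0, 0.001]
contact_force: [0.8, -0.7, -1.4]
gripper_width: 62.8
grasp_force: 67.4
```

>>> carry_out(
  slide=[
    [0,0,0],
    [0,0,0.008],
    [0,0,0.008],
  ],
  roll=[0,0,0],
  claw=[0.055,0.055,0.055],
)

```text
clock: 20.65
position: [590.1, 6.6, 333.6]
ee_rot: [-0.671, 0.742, 0.001, -0.001]
contact_force: [-0.5, -0.2, -1.8]
gripper_width: 62.6
grasp_force: 67.4
```

```bash
cat > m.py <<'E'
from h import *
from go import plan
import sys
T=Tt(); g=(T@[0,0,grip_point_offset,1])[:3]
p=shot("wrist"); C=cloud(p); z=C[...,2]; im=p["img"].astype(int)
L=(C-g)@T[:3,:3]
gray=abs(im.max(2)-im.min(2))<40
m=gray&(abs(z-145)<3)&(np.hypot(C[...,0]-592,C[...,1]-7)<100)&(L[...,0]>40)
G=L[m]; print("guides y",np.percentile(G[:,1],[0.2,99.8]),"mid",np.percentile(G[:,1],[0.2,99.8]).mean(),"x centre",np.percentile(G[:,0],99.8)-72.5)
b=(im[...,2]>im[...,0]+40)&(abs(z-g[2])<25)&(np.hypot(L[...,0],L[...,1])<100)
t=b&(abs(L[...,2]-np.median(L[b][:,2]))<3)
H=L[t]; q=np.percentile(H[:,1],[0.2,99.8]); print("held y",q,"mid",q.mean(),"x centre",np.percentile(H[:,0],99.8)-65)
c=H.mean(0); n=np.linalg.svd(H-c,full_matrices=False)[2][2]; print("normal",np.round(n,3),"top z tool",np.median(H[:,2]))
plan(591.3,7.6,95,-5.63)
if len(sys.argv)>1: save(p,sys.argv[1])
E
python3 m.py
```

```text
guides y [-41.3  37.5] mid -1.903537825209753 x centre -1.3054563715121361
held y [-31.8  31.2] mid -0.30077280557351216 x centre -0.12625518767188737
normal [-0. -0. -1.] top z tool -6.340172291262977
grasp now [590.3   6.5 179.5] psi 174.26 tilt 0.03135973983845254 q6 -0.385 F [-0.5 -0.6 -2.2] w 62.9 t 20.7
slide [-0.0012, -0.0009, 0.0845] roll -180.1 q6-> 2.76 rows 1.4
slide [-0.0012, -0.0009, 0.0845] roll -0.1 q6-> -0.39 rows 1.4
```

>>> carry_out(
  slide=[
    [-0.0012,-0.0008,0.01],
    [-0.0012,-0.0008,0.018],
    [-0.0012,-0.0008,0.023],
    [-0.0012,-0.0008,0.028],
    [-0.0012,-0.0008,0.028],
  ],
  roll=[0,0,0,0,0],
  claw=[0.055,0.055,0.055,0.055,0.055],
)

```text
clock: 21.32
position: [592.0, 8.8, 305.5]
ee_rot: [-0.671, 0.741, 0.0, -0.0]
contact_force: [-0.8, 0.3, -1.0]
gripper_width: 62.6
grasp_force: 67.4
```

```bash
python3 m.py w6.png; python3 -c "
from h import *
p=shot('side'); cv2.imwrite('pics/s6.png',cv2.resize(p['img'][200:320,210:340,::-1],(650,600),interpolation=3))"
```

```text
guides y [-39.7  39.5] mid -0.08946610824714796 x centre 1.209960531940311
held y [-31.8  31.3] mid -0.2673729665112532 x centre -0.12534194192201653
normal [-0. -0. -1.] top z tool -6.344308891701891
grasp now [592.1   8.8 151.2] psi 174.35 tilt 0.014665790209138843 q6 -0.387 F [-0.2  0.6 -1.2] w 62.7 t 21.38
slide [0.0013, 0.0006, 0.0562] roll -180.0 q6-> 2.76 rows 0.9
slide [0.0013, 0.0006, 0.0562] roll -0.0 q6-> -0.38 rows 0.9
```

View pics/s6.png

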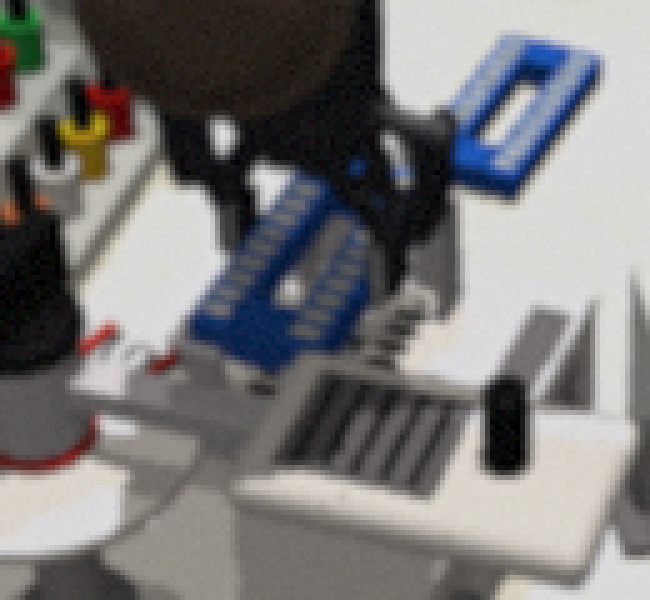

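The cassette has entered the guides level, with no contact force. I'll continue down, shifting 1 mm in tool x.

>>> carry_out(
  slide=[
    [0.001,0.0002,0.005],
    [0.001,0.0002,0.012],
    [0.001,0.0002,0.02],
    [0.001,0.0002,0.028],
    [0.001,0.0002,0.036],
    [0.001,0.0002,0.036],
  ],
  roll=[0,0,0,0,0,0],
  claw=[0.055,0.055,0.055,0.055,0.055,0.055],
)

```text
clock: 22.18
position: [591.5, 7.8, 269.1]
ee_rot: [-0.671, 0.741, 0.0, -0.001]
contact_force: [0.1, 1.1, -0.9]
gripper_width: 62.9
grasp_force: 67.4
```

```bash
python3 m.py w7.png
```

```text
guides y [-40.1  39.2] mid -0.43572887394946846 x centre 0.23586399067970376
held y [-31.8  31.2] mid -0.3015743379152074 x centre -0.12303041237458956
normal [-0. -0. -1.] top z tool -6.348226034180859
grasp now [591.6   7.7 115. ] psi 174.34 tilt 0.04223010135648417 q6 -0.385 F [-0.5  0.3 -1.3] w 62.8 t 22.23
slide [0.0002, 0.0003, 0.02] roll -180.0 q6-> 2.76 rows 0.3
slide [0.0002, 0.0003, 0.02] roll -0.0 q6-> -0.38 rows 0.3
```

>>> carry_out(
  slide=[
    [0,0,0.01],
    [0,0,0.019],
    [0,0,0.02],
    [0,0,0.019],
    [0,0,0.019],
    [0,0,-0.04],
    [0,0,-0.1],
    [0,0,-0.15],
  ],
  roll=[0,0,0,0,0,0,0,0],
  claw=[0.055,0.055,0.055,0.08,0.08,0.08,0.08,0.08],
)

```text
clock: 23.22
position: [591.5, 7.7, 423.5]
ee_rot: [-0.671, 0.741, -0.001, 0.001]
contact_force: [1.0, -0.8, -0.9]
gripper_width: 79.8
grasp_force: 0.0
```

```bash
python3 k.py 591.6 7.7 100; python3 e.py | grep cass; python3 go.py 459.2 -408.7 210 -22.7
```

```text
cass [591.7   8.2] [129.9  64.2] long axis 84.45433044433594 z 99.95007821649534 11935
grasp now [595.3   7.6 276.7] psi 174.43 tilt 0.9786391212841531 q6 -0.385 F [ 1.9 -0.6  7.6] w 79.9 t 23.27
slide [0.0004, 0.0081, 0.2626] roll -180.0 q6-> 2.76 rows 4.2
slide [0.0004, 0.0081, 0.2626] roll -0.0 q6-> -0.39 rows 4.2
cass 931 [ 589.3 -299.1] [129.7  63.3] 81.44937896728516
cass 989 [ 458.9 -408.2] [130.2  63.3] 67.013427734375
grasp now [594.9   8.  273.6] psi 174.39 tilt 0.8956750486326823 q6 -0.385 F [-0.2 -0.6  0.2] w 80.0 t 23.32
slide [0.4281, 0.0953, 0.0607] roll 17.1 q6-> 0.06 rows 7.1
```

```bash
python3 go.py 589.5 -298.5 210 -8.4
```

```text
grasp now [594.9   8.  273.6] psi 174.39 tilt 0.8956750486326823 q6 -0.385 F [-0.2 -0.6  0.2] w 80.0 t 23.32
slide [0.3057, -0.0236, 0.0629] roll 2.8 q6-> 0.05 rows 5.0
```

>>> carry_out(
  slide=[
    [0.05,-0.004,0],
    [0.11,-0.008,0],
    [0.17,-0.013,0],
    [0.23,-0.018,0.01],
    [0.28,-0.022,0.03],
    [0.3057,-0.025,0.061],
    [0.3057,-0.025,0.061],
    [0.3057,-0.025,0.061],
  ],
  roll=[0,3,3,3,3,3,3,3],
  claw=[0.082,0.082,0.082,0.082,0.082,0.082,0.082,0.082],
)

```text
clock: 24.32
position: [586.7, -298.6, 359.8]
ee_rot: [-0.652, 0.758, -0.001, 0.0]
contact_force: [1.0, 0.1, 1.2]
gripper_width: 82.0
grasp_force: 0.0
```

```bash
python3 k.py 589.5 -298.5
```

```text
cass [ 590.1 -296.8] [130.2  64.1] long axis 81.75554656982422 z 19.979532012667846 10811
grasp now [ 587.2 -298.4  205.8] psi 171.4 tilt 0.13665490601704824 q6 0.075 F [-0.2 -0.2  1.2] w 82.3 t 24.38
slide [-0.0021, -0.0022, 0.1918] roll -0.4 q6-> 0.08 rows 3.1
```

>>> carry_out(
  slide=[
    [-0.002,-0.0022,0.06],
    [-0.002,-0.0022,0.12],
    [-0.002,-0.0022,0.17],
    [-0.002,-0.0022,0.192],
    [-0.002,-0.0022,0.192],
    [-0.002,-0.0022,0.192],
    [-0.002,-0.0022,0.192],
    [-0.002,-0.0022,0.192],
  ],
  roll=[0,0,0,0,0,0,0,0],
  claw=[0.082,0.082,0.082,0.082,0.082,0.055,0.055,0.055],
)

```text
clock: 25.38
position: [590.1, -297.1, 169.9]
ee_rot: [-0.652, 0.758, -0.002, 0.001]
contact_force: [1.0, 3.2, 6.6]
gripper_width: 62.9
grasp_force: 69.4
```

```bash
python3 go.py 591.6 7.7 185 -5.63| grep -v "roll -1[789]"
```

```text
grasp now [ 590.9 -297.3   15.2] psi 171.4 tilt 0.2919327103132889 q6 0.072 F [1.  3.2 6.6] w 62.9 t 25.38
slide [-0.3016, 0.044, -0.1702] roll -3.0 q6-> -0.36 rows 5.6
```

>>> carry_out(
  slide=[
    [0,0,-0.06],
    [0,0,-0.12],
    [-0.05,0.0073,-0.17],
    [-0.11,0.016,-0.175],
    [-0.17,0.025,-0.175],
    [-0.23,0.0336,-0.175],
    [-0.28,0.041,-0.175],
    [-0.3016,0.044,-0.17],
  ],
  roll=[0,0,0,-1.5,-3,-3,-3,-3],
  claw=[0.055,0.055,0.055,0.055,0.055,0.055,0.055,0.055],
)

```text
clock: 26.38
position: [590.5, 10.0, 337.9]
ee_rot: [-0.672, 0.74, -0.0, 0.001]
contact_force: [0.5, -0.6, -1.1]
gripper_width: 62.5
grasp_force: 68.5
```

>>> carry_out(
  slide=[
    [0,0,0],
    [0,0,0],
    [0,0,0.003],
  ],
  roll=[0,0,0],
  claw=[0.055,0.055,0.055],
)

```text
clock: 26.75
position: [590.9, 6.2, 334.2]
ee_rot: [-0.671, 0.742, -0.0, 0.0]
contact_force: [-0.3, 0.1, -1.1]
gripper_width: 62.6
grasp_force: 68.5
```

```bash
python3 m.py
```

```text
guides y [-40.1  38.7] mid -0.7330184961983406 x centre -1.3333471503922993
held y [-31.8  31.3] mid -0.26988569464540646 x centre 0.16193669661404897
normal [ 0. -0. -1.] top z tool -4.508738880475224
grasp now [590.6   6.3 178.9] psi 174.22 tilt 0.038793811732202615 q6 -0.385 F [-0.5  0.5 -2.5] w 62.5 t 26.8
slide [-0.0014, -0.0006, 0.0839] roll -180.2 q6-> 2.76 rows 1.3
slide [-0.0014, -0.0006, 0.0839] roll -0.2 q6-> -0.38 rows 1.3
```

>>> carry_out(
  slide=[
    [-0.0012,-0.0006,0.006],
    [-0.0012,-0.0006,0.012],
    [-0.0012,-0.0006,0.017],
    [-0.0012,-0.0006,0.017],
  ],
  roll=[0,0,0,0],
  claw=[0.055,0.055,0.055,0.055],
)

```text
clock: 27.3
position: [591.4, 8.7, 316.3]
ee_rot: [-0.671, 0.741, 0.0, -0.001]
contact_force: [0.8, -0.7, -1.5]
gripper_width: 62.6
grasp_force: 68.5
```

```bash
python3 m.py
```

```text
guides y [-40.2  38.9] mid -0.6321622282906318 x centre 1.0342547237168418
held y [-31.9  31.3] mid -0.3003061742965478 x centre 0.1660176664160531
normal [ 0. -0. -1.] top z tool -4.511021686921123
grasp now [591.5   8.7 162.1] psi 174.35 tilt 0.034921356079624634 q6 -0.387 F [-0.1  0.5 -1.8] w 62.8 t 27.35
slide [0.0011, 0.0, 0.0671] roll -180.0 q6-> 2.76 rows 1.1
slide [0.0011, 0.0, 0.0671] roll -0.0 q6-> -0.38 rows 1.1
```

>>> carry_out(
  slide=[
    [0.0009,-0.0002,0],
    [0.0009,-0.0002,0.006],
    [0.0009,-0.0002,0.012],
    [0.0009,-0.0002,0.02],
    [0.0009,-0.0002,0.028],
    [0.0009,-0.0002,0.036],
    [0.0009,-0.0002,0.042],
    [0.0009,-0.0002,0.045],
  ],
  roll=[0,0,0,0,0,0,0,0],
  claw=[0.055,0.055,0.055,0.055,0.055,0.055,0.055,0.055],
)

```text
clock: 28.35
position: [591.6, 7.8, 271.5]
ee_rot: [-0.671, 0.741, 0.0, -0.0]
contact_force: [-0.4, 0.3, -1.3]
gripper_width: 62.4
grasp_force: 68.5
```

```bash
python3 m.py
```

```text
guides y [-39.8  39.5] mid -0.1541983046798414 x centre 0.27159186966355264
held y [-31.9  31.3] mid -0.3077344898373582 x centre 0.15813553093414612
normal [-0. -0. -1.] top z tool -4.518104426315683
grasp now [591.4   7.7 116.6] psi 174.33 tilt 0.05336804970697454 q6 -0.385 F [-0.6 -0.8 -1. ] w 62.9 t 28.4
slide [0.0001, 0.0001, 0.0216] roll -180.0 q6-> 2.76 rows 0.3
slide [0.0001, 0.0001, 0.0216] roll -0.0 q6-> -0.38 rows 0.3
```

Good; release and rise.

>>> carry_out(
  slide=[
    [0,0,0.001],
    [0,0,0.001],
    [0,0,0],
    [0,0,-0.05],
    [0,0,-0.1],
    [0,0,-0.15],
    [0,0,-0.16],
  ],
  roll=[0,0,0,0,0,0,0],
  claw=[0.055,0.08,0.08,0.08,0.08,0.08,0.08],
)

```text
clock: 29.28
position: [591.9, 7.7, 437.3]
ee_rot: [-0.671, 0.741, -0.003, 0.004]
contact_force: [-0.3, -0.2, -0.1]
gripper_width: 79.9
grasp_force: 0.0
```

```bash
python3 k.py 591.6 7.7 120; python3 e.py | grep cass; python3 go.py 459.2 -408.7 210 -22.7
```

```text
cass [592.4   8. ] [130.3  64. ] long axis 84.50869750976562 z 119.95447615400616 12457
grasp now [592.9   7.9 281.6] psi 174.36 tilt 0.4294704690632287 q6 -0.385 F [0.2 0.3 0.9] w 79.8 t 29.32
slide [0.0005, 0.0025, 0.2676] roll -180.2 q6-> 2.76 rows 4.3
slide [0.0005, 0.0025, 0.2676] roll -0.2 q6-> -0.38 rows 4.3
cass 994 [ 459.2 -408.5] [129.9  63.9] 66.98583221435547
grasp now [592.1   7.9 279.1] psi 174.34 tilt 0.2145588778437031 q6 -0.385 F [ 0.2  0.1 -0. ] w 80.1 t 29.38
slide [0.4278, 0.0913, 0.0682] roll 17.0 q6-> 0.06 rows 7.1
```

>>> carry_out(
  slide=[
    [0.06,0.0128,0],
    [0.12,0.0256,0],
    [0.18,0.0384,0],
    [0.24,0.0512,0],
    [0.3,0.064,0.01],
    [0.36,0.077,0.03],
    [0.41,0.0875,0.05],
    [0.4278,0.0913,0.068],
  ],
  roll=[0,4,8,12,17,17,17,17],
  claw=[0.082,0.082,0.082,0.082,0.082,0.082,0.082,0.082],
)

```text
clock: 30.38
position: [457.0, -411.1, 360.8]
ee_rot: [-0.553, 0.833, 0.002, -0.001]
contact_force: [-0.0, -0.0, 0.9]
gripper_width: 82.0
grasp_force: 0.0
```

>>> carry_out(
  slide=[
    [0,0,0],
    [0,0,0],
  ],
  roll=[0,0],
  claw=[0.082,0.082],
)

```text
clock: 30.62
position: [459.2, -408.2, 364.0]
ee_rot: [-0.555, 0.832, 0.0, -0.0]
contact_force: [0.2, 0.5, 0.3]
gripper_width: 81.8
grasp_force: 0.0
```

```bash
python3 k.py 459 -408
```

```text
cass [ 459.9 -407.3] [130.1  64.1] long axis 67.12236022949219 z 19.955279702471785 10569
grasp now [ 459.5 -408.   210. ] psi 157.44 tilt 0.056548990093966016 q6 0.069 F [0.5 0.6 0.3] w 82.2 t 30.68
slide [-0.0009, 0.0001, 0.196] roll 0.3 q6-> 0.06 rows 3.1
```

>>> carry_out(
  slide=[
    [-0.001,0,0.06],
    [-0.001,0,0.12],
    [-0.001,0,0.17],
    [-0.001,0,0.1955],
    [-0.001,0,0.1955],
    [-0.001,0,0.1955],
    [-0.001,0,0.1955],
    [-0.001,0,0.1955],
  ],
  roll=[0,0,0,0,0,0,0,0],
  claw=[0.082,0.082,0.082,0.082,0.082,0.055,0.055,0.055],
)

```text
clock: 31.68
position: [460.1, -408.1, 171.1]
ee_rot: [-0.555, 0.832, -0.002, 0.001]
contact_force: [1.1, 2.9, 7.3]
gripper_width: 62.8
grasp_force: 69.0
```

```bash
python3 go.py 591.6 7.7 190 -5.63| grep -v "roll -1[789]"
```

```text
grasp now [ 460.8 -408.5   16.4] psi 157.39 tilt 0.2761311368889138 q6 0.068 F [1.1 2.9 7.3] w 62.8 t 31.68
```

```bash
python3 go.py 591.6 7.7 190 -5.63
```

```text
grasp now [ 460.8 -408.5   16.4] psi 157.39 tilt 0.2761311368889138 q6 0.068 F [1.1 2.9 7.3] w 62.8 t 31.68
slide [-0.4344, 0.0384, -0.174] roll -197.0 q6-> 2.77 rows 7.5
slide [-0.4344, 0.0384, -0.174] roll -17.0 q6-> -0.37 rows 7.5
```

>>> carry_out(
  slide=[
    [0,0,-0.06],
    [0,0,-0.12],
    [-0.055,0.005,-0.17],
    [-0.11,0.01,-0.18],
    [-0.17,0.015,-0.18],
    [-0.23,0.02,-0.18],
    [-0.29,0.0256,-0.18],
    [-0.35,0.031,-0.18],
  ],
  roll=[0,0,0,-4,-8,-12,-17,-17],
  claw=[0.055,0.055,0.055,0.055,0.055,0.055,0.055,0.055],
)

```text
clock: 32.67
position: [565.1, -71.3, 349.1]
ee_rot: [-0.671, 0.741, -0.0, 0.0]
contact_force: [1.1, -0.9, -0.3]
gripper_width: 62.8
grasp_force: 68.1
```

```bash
python3 go.py 591.6 7.7 185 -5.63 | grep -v "roll -1[789]"
```

```text
grasp now [565.2 -71.2 194.4] psi 174.35 tilt 0.051444010465924304 q6 -0.257 F [ 1.1 -0.9 -0.3] w 62.8 t 32.67
slide [-0.0811, -0.0185, 0.0095] roll -0.0 q6-> -0.4 rows 1.3
```

>>> carry_out(
  slide=[
    [-0.04,-0.009,0],
    [-0.0811,-0.0185,0.005],
    [-0.0811,-0.0185,0.008],
    [-0.0811,-0.0185,0.008],
    [-0.0811,-0.0185,0.008],
  ],
  roll=[0,0,0,0,0],
  claw=[0.055,0.055,0.055,0.055,0.055],
)

```text
clock: 33.3
position: [591.3, 4.8, 340.9]
ee_rot: [-0.671, 0.742, -0.0, 0.0]
contact_force: [-0.1, -0.6, -1.5]
gripper_width: 62.4
grasp_force: 68.0
```

```bash
python3 m.py
```

```text
guides y [-39.8  39.2] mid -0.27206516201145803 x centre -2.7010175123592433
held y [-31.7  31.3] mid -0.21082696992162475 x centre 0.003670476013084567
normal [ 0. -0. -1.] top z tool -3.340899838208653
grasp now [591.4   4.7 186.2] psi 174.26 tilt 0.016623079595444713 q6 -0.382 F [-0.3 -0.1 -1.1] w 63.0 t 33.35
slide [-0.0028, 0.0004, 0.0912] roll -180.1 q6-> 2.76 rows 1.5
slide [-0.0028, 0.0004, 0.0912] roll -0.1 q6-> -0.38 rows 1.5
```

>>> carry_out(
  slide=[
    [-0.0026,0,0.008],
    [-0.0026,0,0.016],
    [-0.0026,0,0.021],
    [-0.0026,0,0.021],
    [-0.0026,0,0.021],
  ],
  roll=[0,0,0,0,0],
  claw=[0.055,0.055,0.055,0.055,0.055],
)

```text
clock: 33.98
position: [592.0, 8.4, 319.7]
ee_rot: [-0.671, 0.741, -0.0, 0.0]
contact_force: [-0.7, -0.9, -2.0]
gripper_width: 62.4
grasp_force: 68.0
```

```bash
python3 m.py
```

```text
guides y [-39.2  39.9] mid 0.31912423647216315 x centre 0.9362948001743803
held y [-31.8  31.3] mid -0.20811130175276915 x centre 0.005219521061093246
normal [ 0. -0. -1.] top z tool -3.3324766364199623
grasp now [592.1   8.4 165.1] psi 174.35 tilt 0.030638594259434816 q6 -0.386 F [-0.3 -0.7 -1.4] w 63.0 t 34.02
slide [0.0009, 0.0008, 0.0701] roll -180.0 q6-> 2.76 rows 1.1
slide [0.0009, 0.0008, 0.0701] roll -0.0 q6-> -0.38 rows 1.1
```

>>> carry_out(
  slide=[
    [0.0009,0.0004,0],
    [0.0009,0.0004,0.007],
    [0.0009,0.0004,0.014],
    [0.0009,0.0004,0.021],
    [0.0009,0.0004,0.027],
    [0.0009,0.0004,0.027],
  ],
  roll=[0,0,0,0,0,0],
  claw=[0.055,0.055,0.055,0.055,0.055,0.055],
)

```text
clock: 34.78
position: [591.4, 7.5, 292.0]
ee_rot: [-0.671, 0.741, 0.0, -0.0]
contact_force: [-0.0, -0.8, -0.8]
gripper_width: 62.6
grasp_force: 68.0
```

```bash
python3 m.py
```

```text
guides y [-39.9  39.2] mid -0.35553522128772386 x centre 0.022551131178545347
held y [-31.8  31.4] mid -0.22962548266480098 x centre 0.001420748097359592
normal [ 0. -0. -1.] top z tool -3.331578207066658
grasp now [591.4   7.5 137.6] psi 174.34 tilt 0.026314834108369708 q6 -0.385 F [-0.5  0.3 -1.5] w 62.3 t 34.83
slide [-0.0001, 0.0001, 0.0426] roll -180.0 q6-> 2.76 rows 0.7
slide [-0.0001, 0.0001, 0.0426] roll -0.0 q6-> -0.38 rows 0.7
```

>>> carry_out(
  slide=[
    [0,0,0.001],
    [0,0,0.001],
    [0,0,0],
    [0,0,-0.05],
    [0,0,-0.1],
    [0,0,-0.14],
    [0,0,-0.14],
  ],
  roll=[0,0,0,0,0,0,0],
  claw=[0.055,0.08,0.08,0.08,0.08,0.08,0.08],
)

```text
clock: 35.7
position: [591.7, 7.4, 437.4]
ee_rot: [-0.671, 0.741, -0.003, 0.004]
contact_force: [0.1, 1.0, -0.7]
gripper_width: 80.0
grasp_force: 0.0
```

```bash
python3 k.py 591.6 7.7 140
cat > n.py <<'E'
from h import *
from go import plan
c=np.array([591.7,7.8]); a=np.radians(84.4); ay=np.array([np.cos(a),np.sin(a)]); ax=np.array([ay[1],-ay[0]])
p=shot("wrist"); C=cloud(p); z=C[...,2]
v,u=np.mgrid[:480,:640]
def at(m,zz): return np.array([atz(p,(uu,vv),zz)[:2] for uu,vv in zip(u[m],v[m])])
loc=np.stack([(C[...,:2]-c)@ax,(C[...,:2]-c)@ay],-1)
near=(abs(loc[...,0])<25)&(abs(loc[...,1])<50)
m=near&(z<43); 
if m.sum(): 
    h=at(m,50); L=np.c_[(h-c)@ax,(h-c)@ay]; print("hole",len(h),np.percentile(L,[2,50,98],axis=0))
p=shot("top"); C=cloud(p); z=C[...,2]
m=(abs(C[...,0]-426)<30)&(abs(C[...,1]+40)<30)&(z>155); r=cv2.minAreaRect(C[m][:,:2].astype(np.float32)); print("rod",r,np.median(z[m]))
plan(426.3,-40.4,250,26.4)
E
python3 n.py
```

```text
cass [592.    7.9] [130.8  64.2] long axis 84.19551849365234 z 139.9630958928543 14176
grasp now [591.9   7.7 280. ] psi 174.34 tilt 0.2532360197707047 q6 -0.385 F [-0.   0.1 -0.3] w 80.5 t 35.75
slide [0.0002, 0.0011, 0.266] roll -179.9 q6-> 2.75 rows 4.3
slide [0.0002, 0.0011, 0.266] roll 0.1 q6-> -0.39 rows 4.3
hole 287 [[-7.2  1.4]
 [-0.3  8.5]
 [ 7.5 14.7]]
rod ((426.1306457519531, -40.43794631958008), (21.547502517700195, 21.636924743652344), 26.029272079467773) 172.04946503451845
grasp now [590.8   7.5 277.1] psi 174.33 tilt 0.08601364557735637 q6 -0.385 F [ 0.7  0.6 -0.6] w 80.0 t 35.85
slide [0.0639, 0.1589, 0.0273] roll 147.9 q6-> -2.86 rows 2.8
slide [0.0639, 0.1589, 0.0273] roll -32.1 q6-> 0.28 rows 2.8
```

>>> carry_out(
  slide=[
    [0.02,0.05,0],
    [0.045,0.11,0],
    [0.0639,0.1589,0.01],
    [0.0639,0.1589,0.027],
    [0.0639,0.1589,0.027],
    [0.0639,0.1589,0.027],
  ],
  roll=[-8,-18,-28,-32,-32,-32],
  claw=[0.06,0.06,0.06,0.06,0.06,0.06],
)

```text
clock: 36.6
position: [427.7, -40.2, 405.5]
ee_rot: [0.849, -0.528, -0.0, 0.0]
contact_force: [0.5, -0.6, 0.2]
gripper_width: 60.0
grasp_force: 0.0
```

```bash
cat > r.py <<'E'
from h import *
from go import plan
p=shot("wrist"); C=cloud(p); z=C[...,2]; im=p["img"].astype(int)
m=(abs(C[...,0]-426)<35)&(abs(C[...,1]+40)<35)&(abs(z-172)<4)&(im[...,0]>im[...,2]+60); r=cv2.minAreaRect(C[m][:,:2].astype(np.float32)); print("rod",r,np.median(z[m]),m.sum())
a=r[2]; a=a if a<45 else a-90
plan(*r[0],157,a)
E
python3 r.py
```

```text
rod ((426.0570373535156, -39.60788345336914), (20.88350486755371, 21.391328811645508), 27.409244537353516) 171.64303700319263 1536
grasp now [427.8 -40.2 251. ] psi -153.7 tilt 0.019356495965107703 q6 0.171 F [ 0.  -0.1 -0.2] w 59.8 t 36.65
slide [-0.0013, 0.0013, 0.094] roll -1.1 q6-> 0.19 rows 1.5
slide [-0.0013, 0.0013, 0.094] roll 178.9 q6-> -2.95 rows 1.5
```

>>> carry_out(
  slide=[
    [-0.0013,0.0013,0.05],
    [-0.0013,0.0013,0.085],
    [-0.0013,0.0013,0.095],
    [-0.0013,0.0013,0.095],
    [-0.0013,0.0013,0.095],
    [-0.0013,0.0013,0.095],
    [-0.0013,0.0013,0.095],
  ],
  roll=[-1,-1,-1,-1,-1,-1,-1],
  claw=[0.06,0.06,0.06,0.06,0.01,0.01,0.01],
)

```text
clock: 37.52
position: [425.7, -39.7, 311.8]
ee_rot: [0.854, -0.52, 0.001, -0.001]
contact_force: [-0.6, 0.6, 4.5]
gripper_width: 21.0
grasp_force: 59.4
```

```bash
python3 go.py 426 -39.6 310 26.4 592.5 16 310 26.4
```

```text
grasp now [426.1 -39.7 157.1] psi -152.64 tilt 0.16056417860224004 q6 0.187 F [-0.6  0.6  4.5] w 21.0 t 37.52
slide [0.0, -0.0003, -0.1529] roll 1.0 q6-> 0.17 rows 2.4
slide [0.0, -0.0003, -0.1529] roll 181.0 q6-> -2.97 rows 2.4
slide [0.0272, -0.1738, -0.1524] roll 1.0 q6-> 0.05 rows 3.7
```

>>> carry_out(
  slide=[
    [0,0,-0.05],
    [0,0,-0.1],
    [0,0,-0.15],
    [0.008,-0.05,-0.152],
    [0.018,-0.11,-0.152],
    [0.027,-0.1738,-0.152],
    [0.027,-0.1738,-0.152],
    [0.027,-0.1738,-0.152],
  ],
  roll=[0,0,0,0,0,0,0,0],
  claw=[0.01,0.01,0.01,0.01,0.01,0.01,0.01,0.01],
)

```text
clock: 38.52
position: [592.0, 16.1, 461.5]
ee_rot: [0.854, -0.52, -0.001, 0.001]
contact_force: [-0.7, -0.1, -1.3]
gripper_width: 21.0
grasp_force: 59.4
```

>>> carry_out(
  slide=[
    [0,0,0],
    [0,0,0],
  ],
  roll=[0,0],
  claw=[0.01,0.01],
)

```text
clock: 38.78
position: [590.9, 15.6, 463.7]
ee_rot: [0.854, -0.52, 0.001, -0.001]
contact_force: [0.2, 0.2, -1.4]
gripper_width: 21.1
grasp_force: 59.4
```

```bash
cat > t.py <<'E'
from h import *
from go import plan
plan(592.5,15.9,310,27.4)
p=shot("wrist"); save(p,"w8.png")
T=Tt()
for r in place_of(p,"rod_tip")[:2]:
    w=atz(p,r["at"],T[2,3]-154.7-143); print("tip",r["conf"],np.array(r["at"]),w, "exp px",proj(p,(T@[0,0,154.7+143,1])[:3]))
E
python3 t.py
```

```text
grasp now [591.2  15.7 309. ] psi -152.67 tilt 0.09339671480981801 q6 0.177 F [ 0.2  0.2 -1.4] w 21.1 t 38.77
slide [0.0004, -0.0013, -0.001] roll -0.1 q6-> 0.18 rows 0.0
slide [0.0004, -0.0013, -0.001] roll 179.9 q6-> -2.96 rows 0.0
tip 0.74 [318.  219.4] [592.1  17.1 166. ] exp px [np.float64(319.67305792509546), np.float64(218.0765033118837)]
```

View pics/w8.png

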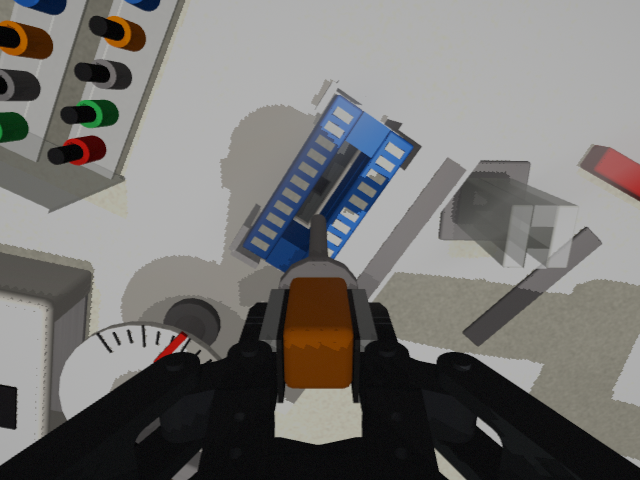

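The rod hangs straight, with its tip at (318,219) over the cassette slot. I'll lower it towards the hole.

>>> carry_out(
  slide=[
    [0.0003,-0.001,0.015],
    [0.0003,-0.001,0.035],
    [0.0003,-0.001,0.055],
    [0.0003,-0.001,0.075],
    [0.0003,-0.001,0.092],
    [0.0003,-0.001,0.1],
    [0.0003,-0.001,0.102],
    [0.0003,-0.001,0.102],
  ],
  roll=[0,0,0,0,0,0,0,0],
  claw=[0.01,0.01,0.01,0.01,0.01,0.01,0.01,0.01],
)

```text
clock: 39.88
position: [593.2, 16.2, 361.0]
ee_rot: [0.854, -0.52, 0.0, -0.0]
contact_force: [0.8, -0.1, -1.0]
gripper_width: 21.5
grasp_force: 59.5
```

```bash
python3 go.py 592.5 15.9 173 27.4
```

```text
grasp now [593.3  16.2 206.3] psi -152.66 tilt 0.04724278198250112 q6 0.177 F [ 0.8 -0.1 -1. ] w 21.5 t 39.88
slide [-0.0001, 0.0009, 0.0333] roll -0.1 q6-> 0.18 rows 0.5
slide [-0.0001, 0.0009, 0.0333] roll 179.9 q6-> -2.96 rows 0.5
```

>>> carry_out(
  slide=[
    [0,0.0006,0.006],
    [0,0.0006,0.012],
    [0,0.0006,0.018],
    [0,0.0006,0.024],
    [0,0.0006,0.03],
    [0,0.0006,0.0325],
    [0,0.0006,0.0325],
  ],
  roll=[0,0,0,0,0,0,0],
  claw=[0.01,0.01,0.01,0.01,0.01,0.01,0.01],
)

```text
clock: 40.75
position: [592.6, 16.0, 328.1]
ee_rot: [0.854, -0.52, 0.0, -0.0]
contact_force: [0.6, 0.4, -0.5]
gripper_width: 21.1
grasp_force: 59.6
```

```bash
python3 go.py 592.5 15.9 173 27.4 592.5 15.9 300 27.4
```

```text
grasp now [592.6  16.  173.4] psi -152.66 tilt 0.01854319738803975 q6 0.177 F [ 0.6  0.4 -0.5] w 21.1 t 40.75
slide [-0.0, 0.0002, 0.0004] roll -0.1 q6-> 0.18 rows 0.0
slide [-0.0, 0.0002, 0.0004] roll 179.9 q6-> -2.96 rows 0.0
slide [0.0, 0.0001, -0.1266] roll -0.1 q6-> 0.18 rows 2.0
slide [0.0, 0.0001, -0.1266] roll 179.9 q6-> -2.96 rows 2.0
```

>>> carry_out(
  slide=[
    [0,0,0.002],
    [0,0,0.001],
    [0,0,0.001],
    [0,0,-0.05],
    [0,0,-0.11],
    [0,0,-0.13],
  ],
  roll=[0,0,0,0,0,0],
  claw=[0.01,0.05,0.05,0.05,0.05,0.05],
)

```text
clock: 41.5
position: [592.8, 15.8, 462.8]
ee_rot: [0.854, -0.52, 0.003, -0.003]
contact_force: [0.7, 0.2, -0.4]
gripper_width: 49.8
grasp_force: 0.0
```

Run:
```python
from h import *
p=shot("wrist"); C=cloud(p); z=C[...,2]; im=p["img"].astype(int)
m=(np.hypot(C[...,0]-592,C[...,1]-16)<30)&(im[...,0]>im[...,2]+60)&(z>150)
print("handle top z",np.percentile(z[m],[5,50,90,98]),np.median(C[m],0))
p=shot("top"); C=cloud(p); z=C[...,2]
m=(abs(C[...,0]-450)<60)&(abs(C[...,1]-188)<60)&(abs(z-270)<8); print("peg",cv2.minAreaRect(C[m][:,:2].astype(np.float32)),m.sum())
m=(z>275)&(z<300)&(np.hypot(C[...,0]-640,C[...,1]-182)<40); print("knob",cv2.minAreaRect(C[m][:,:2].astype(np.float32)),m.sum())
from go import plan
plan(450,189.5,330,87.8,450,189.5,262,87.8)
```

```text
handle top z [168.4 187.5 188.5 189.1] [594.6  14.3 187.5]
peg ((0.0, 0.0), (0.0, 0.0), 0.0) 0
knob ((0.0, 0.0), (0.0, 0.0), 0.0) 0
grasp now [593.7  16.1 306.6] psi -152.65 tilt 0.3889050783922585 q6 0.177 F [ 0.6 -0.1  0. ] w 50.2 t 41.6
slide [-0.22, 0.0479, -0.0241] roll -60.5 q6-> 0.86 rows 3.6
slide [-0.22, 0.0479, -0.0241] roll 119.5 q6-> -2.28 rows 3.6
slide [-0.2202, 0.0483, 0.0439] roll -60.5 q6-> 0.86 rows 3.7
slide [-0.2202, 0.0483, 0.0439] roll 119.5 q6-> -2.28 rows 3.7
```

>>> carry_out(
  slide=[
    [-0.05,0.011,-0.02],
    [-0.11,0.024,-0.024],
    [-0.16,0.035,-0.024],
    [-0.2195,0.048,-0.024],
    [-0.2195,0.048,-0.024],
    [-0.2195,0.048,-0.024],
    [-0.2195,0.048,-0.024],
    [-0.2195,0.048,-0.024],
  ],
  roll=[-10,-20,-30,-40,-50,-60,-60,-60],
  claw=[0.05,0.05,0.05,0.05,0.05,0.05,0.05,0.05],
)

```text
clock: 42.6
position: [449.2, 188.7, 481.1]
ee_rot: [1.0, -0.025, -0.001, 0.001]
contact_force: [-0.4, -0.5, 0.0]
gripper_width: 49.8
grasp_force: 0.0
```

Run:
```python
from h import *
p=shot("wrist"); C=cloud(p); z=C[...,2]
m=(abs(C[...,0]-450)<60)&(abs(C[...,1]-188)<60)&(abs(z-270)<6); r=cv2.minAreaRect(C[m][:,:2].astype(np.float32)); print("peg",r,m.sum())
p=shot("top"); C=cloud(p); z=C[...,2]
from go import plan
v=np.array(r[0])-[639.6,182.3]; a=np.degrees(np.arctan2(v[1],v[0]))%360-360; print("dir",a,np.hypot(*v))
plan(*r[0],261,a+90)
```

```text
peg ((450.2545166015625, 191.17294311523438), (17.454221725463867, 17.387630462646484), 44.30570983886719) 1115
dir -182.68298214926924 189.55326745512502
grasp now [449.1 188.6 326.8] psi -92.78 tilt 0.055249476760919784 q6 0.791 F [-0.2 -0.9  0.5] w 50.0 t 42.7
slide [0.0011, -0.0027, 0.0658] roll -0.1 q6-> 0.79 rows 1.1
slide [0.0011, -0.0027, 0.0658] roll 179.9 q6-> -2.35 rows 1.1
```

>>> carry_out(
  slide=[
    [0.001,-0.0025,0.035],
    [0.001,-0.0025,0.065],
    [0.001,-0.0025,0.065],
    [0.001,-0.0025,0.065],
    [0.001,-0.0025,0.065],
    [0.001,-0.0025,0.065],
  ],
  roll=[0,0,0,0,0,0],
  claw=[0.05,0.05,0.05,0.015,0.015,0.015],
)

```text
clock: 43.45
position: [450.5, 191.4, 418.8]
ee_rot: [1.0, -0.023, 0.001, -0.001]
contact_force: [-0.2, 0.4, 5.3]
gripper_width: 15.9
grasp_force: 54.4
```

```bash
python3 arc.py -9 -18 -27 -36 -45 -54 -60
```

```text
[450.9 191.7 264.1] psi -92.65687471051102 dir 177.1497605273321 lamp -4.76038135522801 r 188.8889749141994 q6 0.789484646369925 F [-0.2  0.4  5.3]
-9.0 [0.0011, 0.0297, -0.0]
-18.0 [0.008, 0.0587, -0.0001]
-27.0 [0.0193, 0.0863, -0.0001]
-36.0 [0.0348, 0.1118, -0.0001]
-45.0 [0.0541, 0.1345, -0.0001]
-54.0 [0.0767, 0.154, -0.0001]
-60.0 [0.0933, 0.1649, -0.0]
```

>>> carry_out(
  slide=[
    [0.0011,0.0297,0],
    [0.008,0.0587,0],
    [0.0193,0.0863,0],
    [0.0348,0.1118,0],
    [0.0541,0.1345,0],
    [0.0767,0.154,0],
    [0.0933,0.1649,0],
    [0.0933,0.1649,0],
  ],
  roll=[-9,-18,-27,-36,-45,-54,-60,-60],
  claw=[0.015,0.015,0.015,0.015,0.015,0.015,0.015,0.015],
)

```text
clock: 44.45
position: [537.5, 22.2, 418.9]
ee_rot: [0.877, 0.48, 0.003, 0.001]
contact_force: [1.8, 2.1, 4.1]
gripper_width: 16.4
grasp_force: 54.6
```

```bash
python3 arc.py -9 -16 -17 -18
```

```text
[538.4  22.5 264.2] psi -32.67725276568736 dir -122.33983510422551 lamp 0.4666981640090964 r 189.16387845651784 q6 2.227899878482893 F [1.8 2.1 4.1]
-9.0 [0.0017, 0.0297, 0.0001]
-16.0 [0.0068, 0.0523, 0.0002]
-17.0 [0.0078, 0.0555, 0.0003]
-18.0 [0.0088, 0.0587, 0.0003]
```

>>> carry_out(
  slide=[
    [0.0017,0.0297,0],
    [0.0071,0.0533,0],
    [0.0071,0.0533,0],
    [0.0071,0.0533,0],
  ],
  roll=[-8,-16,-16,-16],
  claw=[0.015,0.015,0.015,0.015],
)

```text
clock: 44.95
position: [585.3, 0.5, 418.9]
ee_rot: [0.802, 0.597, 0.003, 0.001]
contact_force: [2.4, 4.9, 4.8]
gripper_width: 16.3
grasp_force: 54.8
```

```bash
python3 arc.py -1 1
```

```text
[586.2   0.9 264.2] psi -16.629833762543928 dir -106.40253643361955 lamp 0.18853982833330704 r 189.12567068339555 q6 2.574287271984785 F [2.4 4.9 4.8]
-1.0 [-0.0008, 0.0033, 0.0]
1.0 [-0.0009, -0.0033, -0.0]
```

>>> carry_out(
  slide=[
    [0,0,0],
    [0,0,0],
    [0,0,-0.05],
    [0,0,-0.08],
    [0,0,-0.08],
  ],
  roll=[0,0,0,0,0],
  claw=[0.05,0.05,0.05,0.05,0.05],
)

```text
clock: 45.58
position: [584.3, -0.9, 499.7]
ee_rot: [0.802, 0.597, 0.002, 0.001]
contact_force: [-0.1, -0.1, -0.5]
gripper_width: 50.1
grasp_force: 0.0
```

```bash
cat > q.py <<'E'
from h import *
from go import plan
p=shot("wrist"); save(p,"w9.png"); C=cloud(p); z=C[...,2]; x,y=C[...,0],C[...,1]
m=(np.hypot(x-585,y)<40)&(abs(z-270)<4); r=cv2.minAreaRect(C[m][:,:2].astype(np.float32)); v=np.array(r[0])-[639.6,182.3]; print("peg",r[0],m.sum(),np.degrees(np.arctan2(v[1],v[0])))
m=(np.hypot(x-585,y)<140)&(abs(z-233)<5); r=cv2.minAreaRect(C[m][:,:2].astype(np.float32)); print("head",r)
plan(639.5,182.8,345,168.5,639.5,182.8,283,168.5)
E
python3 q.py
```

```text
peg (586.1889038085938, 1.7097806930541992) 896 -106.4760317253074
head ((598.2406005859375, 42.62837600708008), (163.681640625, 74.88528442382812), 73.71696472167969)
grasp now [584.2  -0.7 342.8] psi -16.7 tilt 0.052863384328847844 q6 2.575 F [-0.6  0.3 -0.7] w 50.1 t 45.62
slide [0.1917, 0.0002, -0.0021] roll -5.2 q6-> 2.39 rows 3.1
slide [0.1917, 0.0002, -0.0021] roll 174.8 q6-> -0.76 rows 3.1
slide [0.1916, 0.0002, 0.0599] roll -5.2 q6-> 2.39 rows 3.2
slide [0.1916, 0.0002, 0.0599] roll 174.8 q6-> -0.76 rows 3.2
```

>>> carry_out(
  slide=[
    [0.05,0,0],
    [0.11,0,0],
    [0.165,0,0],
    [0.192,0,0],
    [0.192,0,0],
    [0.192,0,0],
  ],
  roll=[-5,-5,-5,-5,-5,-5],
  claw=[0.05,0.05,0.05,0.05,0.05,0.05],
)

```text
clock: 46.38
position: [639.4, 183.0, 495.7]
ee_rot: [0.775, 0.631, -0.001, -0.0]
contact_force: [-0.3, -0.8, 0.7]
gripper_width: 49.9
grasp_force: 0.0
```

Run:
```python
from h import *
from go import plan
p=shot("wrist"); C=cloud(p); z=C[...,2]; m=(abs(z-287.5)<5)&(np.hypot(C[...,0]-640,C[...,1]-182)<45)
r=cv2.minAreaRect(C[m][:,:2].astype(np.float32)); a=r[2] if r[1][0]<r[1][1] else r[2]+90; print("bar",r,m.sum())
plan(*r[0],282,a)
```

```text
bar ((639.7520141601562, 184.1864013671875), (53.377525329589844, 15.011789321899414), 78.64575958251953) 3308
grasp now [639.1 182.4 341.7] psi -11.71 tilt 0.10067555338155679 q6 2.416 F [0.2 0.1 0.3] w 50.0 t 46.42
slide [0.002, 0.0004, 0.0597] roll -0.4 q6-> 2.42 rows 1.0
slide [0.002, 0.0004, 0.0597] roll 179.6 q6-> -0.72 rows 1.0
```

>>> carry_out(
  slide=[
    [0.001,0,0.03],
    [0.001,0,0.06],
    [0.001,0,0.06],
    [0.001,0,0.06],
    [0.001,0,0.06],
    [0.001,0,0.06],
  ],
  roll=[0,0,0,0,0,0],
  claw=[0.05,0.05,0.05,0,0,0],
)

```text
clock: 47.18
position: [639.4, 184.3, 439.3]
ee_rot: [0.775, 0.632, 0.001, 0.0]
contact_force: [-3.7, -0.0, 4.7]
gripper_width: 13.4
grasp_force: 60.4
```

>>> carry_out(
  slide=[
    [0,0,0],
    [0,0,0],
    [0,0,0],
    [0,0,0],
    [0,0,0],
    [0,0,0],
    [0,0,0],
    [0,0,0],
  ],
  roll=[9,18,27,36,45,54,63,70],
  claw=[0,0,0,0,0,0,0,0],
)

```text
clock: 48.18
position: [640.7, 182.7, 439.3]
ee_rot: [0.998, 0.07, 0.003, 0.001]
contact_force: [4.1, -5.5, 3.6]
gripper_width: 13.7
grasp_force: 60.1
```

>>> carry_out(
  slide=[
    [0,0,0],
    [0,0,0],
    [0,0,0],
  ],
  roll=[7,11,11],
  claw=[0,0,0],
)

```text
clock: 48.55
position: [640.8, 182.3, 439.4]
ee_rot: [1.0, -0.024, 0.003, 0.001]
contact_force: [3.0, -6.6, 2.1]
gripper_width: 13.8
grasp_force: 60.1
```

```bash
python3 go.py; python3 -c "
from bench import read_state; print(read_state()['wrist_torque'])"
```

```text
grasp now [641.6 181.9 284.7] psi -92.76 tilt 0.3383288705007874 q6 1.001 F [ 3.  -6.6  2.1] w 13.8 t 48.55
[-1.91064111 -0.8912641  -0.03405029]
```

>>> carry_out(
  slide=[
    [0,0,0],
    [0,0,0],
    [0,0,-0.05],
    [0,0,-0.1],
    [0.06,0,-0.12],
    [0.12,0,-0.12],
    [0.12,0,-0.12],
    [0.12,0,-0.12],
  ],
  roll=[0,0,0,0,0,0,0,0],
  claw=[0.05,0.05,0.05,0.05,0.05,0.05,0.05,0.05],
)

```text
clock: 49.55
position: [760.4, 179.4, 555.1]
ee_rot: [1.0, -0.023, -0.001, 0.001]
contact_force: [0.3, -0.7, 0.3]
gripper_width: 50.0
grasp_force: 0.0
```

Run:
```python
from h import *
from go import plan
for n in ["wrist","top"]:
    p=shot(n); C=cloud(p); z=C[...,2]; x,y=C[...,0],C[...,1]
    if n=="wrist": save(p,"w10.png")
    def f(m,t):
        if m.sum()>8: print(n,t,cv2.minAreaRect(C[m][:,:2].astype(np.float32)),m.sum())
    f((abs(z-287.5)<5)&(np.hypot(x-640,y-182)<45),"bar")
    f((np.hypot(x-585,y)<140)&(abs(z-233)<5),"head")
    f((np.hypot(x-586,y-1)<40)&(abs(z-270)<6),"peg")
    f((np.hypot(x-592,y-16)<30)&(abs(z-188)<4),"handle")
p=shot("side"); cv2.imwrite("pics/s9.png",cv2.resize(p["img"][180:360,180:420,::-1],(800,600),interpolation=3)); plan()
```

```text
wrist bar ((640.8395385742188, 183.47679138183594), (14.899827003479004, 54.07220458984375), 87.22466278076172) 1420
wrist head ((602.2297973632812, 48.616943359375), (176.43289184570312, 74.30992126464844), 72.82864379882812) 2907
top bar ((639.3380737304688, 181.64768981933594), (15.190528869628906, 52.44729232788086), 88.19441223144531) 183
top head ((600.585693359375, 47.41815948486328), (179.72503662109375, 75.5034408569336), 73.54560089111328) 2026
top peg ((586.3196411132812, -0.6632175445556641), (16.357128143310547, 16.59901237487793), 0.42118948698043823) 61
grasp now [758.3 178.8 406. ] psi -92.62 tilt 0.2565104122396771 q6 1.087 F [-0.5 -0.7 -0.5] w 50.4 t 49.7
```

View pics/s9.png

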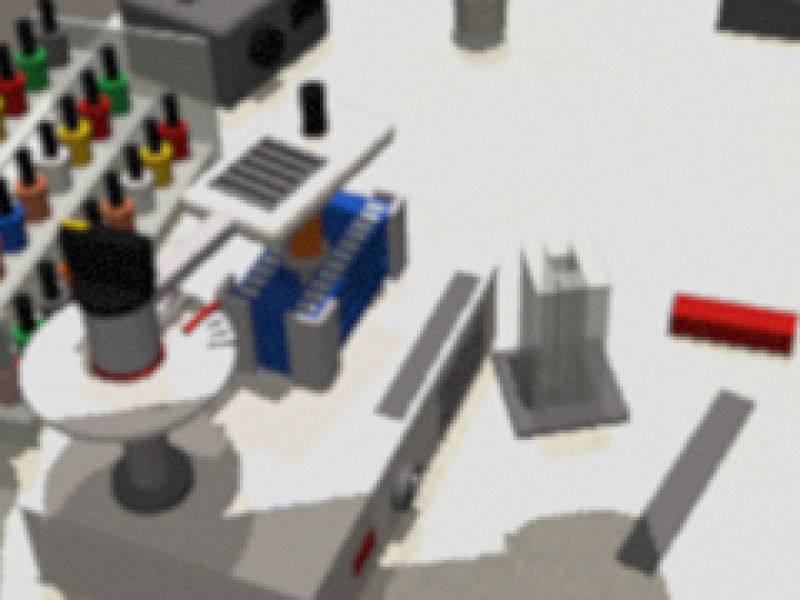

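View pics/w10.png

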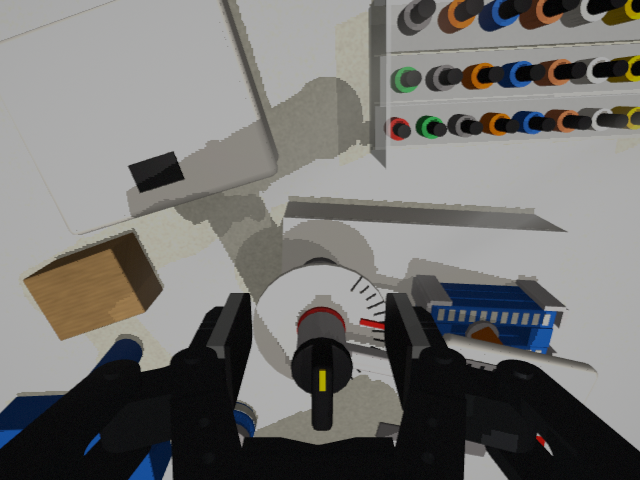

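The side view shows the stack square between the guides, the rod home and the lamp over the cassettes. Both views put the arm within about 1 degree of the mark, and the knob is about 0.05 rad from tight. I'm handing it in.

```bash
python3 -c "from bench import job_done; print(job_done())"
```

```text
the job is handed in; nothing more can be done
None
```

The job is handed in, though it returned no verdict: by my own measurements all three cassettes are stacked square, the rod is fully home in the hidden hole, the lamp is within about 0.01 rad of the mark, and the knob is tight at about 0.05 rad; the first cassette caught a guide once and was re-gripped.

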